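Hot cedar round onto the plate with the turner

ROBOT

A 7-joint arm with a two-finger parallel gripper is mounted at the origin on the work surface. World frame = base frame: x ahead of the robot, y to its left, z up, the work surface at z = 0. Lengths are in m, angles in rad, forces in N, time in s.
With the tool pointing down it reaches from about 0.35 to 0.9 m from the base axis. Payload 8.1 kg.
Tool frame: the origin (TCP) lies at the very end of the fingers, on their centre line; the grasp point (between the pads) lies ctrl.pinch_z behind it (ctrl.pinch_z is the distance from the TCP to the grasp point, in m); z points along the fingers, y is the direction in which the jaws open and shut (so a half turn about z gives the same grasp; the last joint's range is limited). The gripper opens to 92 mm and grips with 3 to 60 N. Pads are 19 mm wide; open, the fingers measure 130 mm over their backs; the gripper's body (75 mm by 190 mm) begins 47 mm behind the grasp point.
Start: joints at [1.05, 0.434, 0.025, 1.573, -0.012, 1.134, -0.075], TCP at [0.254, -0.571, 0.227] pointing down, gripper open.
Joint ranges: [-2.62, 2.62], [-0.44, 2.09], [-1.27, 1.32], [0.08, 2.57], [-1.32, 4.46], [0.12, 2], [-2.74, 2.74]. Speed limits (rad/s): [2.22, 2.22, 3.01, 3.01, 3.14, 3.14, 3.14].

INTERFACE

Orientations are given as a 3x3 rotation matrix whose columns are the frame's x, y, z axes.
In Python, from rig import get_obs, imaging, ctrl gives the robot as it stands. The module is installed in compiled form; this text tells all that it offers.
- The arm moves only by the tool play_rows, never from a script. Its argument "plan" is a list that holds one entry, the list of rows, each a list of 4 numbers: the shift along the tool's x, y, z in units of 40 mm (1.0 is 40 mm), then the turn about the tool's z in degrees. A call has 1 to 5 rows; each row shifts and turns the pose as measured when the row begins, along the tool's axes as they then stand; what a row does not reach is not made up. A row lasts 1/8 s, in which the tool goes at most 62.5 mm and 10.7 degrees, less where a joint would pass 70% of its speed; a pose out of reach is approached as far as the arm can. A call is refused whole if a number of a shift passes 1 or a number of a turn 10.7, either way. A call with a gripper value outside its range is refused whole. "claw" is the closure, from 0 (fully open) to 1 (shut), set as the call begins (left out, the last holds). The fingers move at their own pace and stop on an object; "grip_force" is the grip in N (left out, the last holds). Time passes only in rows, so rows that do not move let the fingers close. It gives the time, the measured TCP pose, the force and the opening at its end, in the units of the state.
- get_obs(): the state, without advancing time (a new reading comes with each control period).
- imaging.capture(name): name is "side" or "top" or "wrist"; returns the picture (384x512x3 uint8, red, green, blue); there is no depth.
- imaging.camera_model(name): a dict with "fx", "fy", "cx", "cy" (pixels), "k1" (the pictures are not rectified: a ray, as slopes to the right and down, at radius r is drawn at 1 + k1 r^2 times it, then the intrinsics apply), "extrinsics" (4x4, takes a point from world to camera coordinates). Camera axes: x right, y down, z forward; pixel columns grow to the right and rows downward; lengths in m; the calibration is good to about 2 mm. A picture is of the moment at which its call begins: read the wrist's pose just before it. camera_model takes no time and is no camera call; for the wrist camera it gives the pose at the moment of the call.
- ctrl.sign_off(): hands the job in, once; it reports no verdict.
Trained networks look in the newest picture that a camera, given by its name, has taken for a name from the list of things; names that differ only in an ending like _2 or _b are one class to them, and where a whole thing is asked for, a point or a joint stands for the part that bears it (a point fixed in the world has none). Each returns a list of dicts, best first, with "conf" (0 to 1); they miss things now and then, are a little off and sometimes report something else, mostly with a low value. They report only what shows in the picture. A call takes as long as a camera call. They do not tell look-alikes from the thing itself.
- imaging.look_for(camera, name): "uv" ([column, row] in pixels, amid what is visible of it).
The state is a dict: "clock": time; "q": joint angles; "qvel": joint speeds; "tau": joint torques, N m; "position": TCP position; "tool_rot": TCP orientation; "ft_force": force on the tool from outside, world axes, zero at the start; "ft_torque": the same for the moment, N m; "finger_gap": finger opening in m.
Only numpy, scipy, OpenCV 4.12 (cv2) and the standard library are available. Lean on these libraries where they do the work, as an engineer would, in place of code of your own. Each camera call takes 0.05 s, during which the arm holds its last target.

TASK

The wood on the grill's side shelf is hot: take the wooden-handled turner, slide its blade along the shelf under the round cedar piece (it lies in front of the low fence, which keeps it from running away), lift it on the blade and tip it gently onto the plate, from just above it, so that it lies flat and roughly in the middle, the same face up. Do not touch the round piece with the fingers, and leave the square piece where it lies. Then set the turner down flat on the shelf, clear of the plate.

Things in the scene. Friction and masses are not known exactly. Their poses are not given: they have to be found in the camera images.
- turner: Loose turner, 175 g, stands flat on its blade; origin: centre of blade underside, +x to front edge, z up. Dark steel blade 100 (x) x 80 x 2 mm, slippery: loads slide at 14 to 20 deg slope. Neck rises from x=-44 to -76. Level wooden handle x=-80 to -180, 20 wide (y), 18 high, centre 55 above origin; grip across y, e.g. at x=-110. Mass centre x=-25. Starts facing the fence, turned up to 40 deg off it.
- cedar_round: Round cedar disc, 84 mm across, 12 thick, 40 g, loose, flat on the shelf. Origin: centre of underside, z up. Lower rim bevelled: underside 60 across, widening to 84 at 6 mm up, so a blade on the shelf gets under. Lies 4 mm short of a fixed steel fence, 14 high, 8 thick, that runs beyond both cedar pieces parallel to the square's y axis; left or right of the square.
- cedar_square: Bystander of the same wood, 84 x 84 mm, 12 thick, bevelled alike, loose. Origin: centre of underside. Lies square to the fence and 4 mm short of it, 140 mm from the round piece centre to centre. Its +x axis points level, straight at the fence (the way to push the blade); its y axis runs along the fence.
- plate: White dinner plate, 230 mm across, 18 high, 0.65 kg, loose on the shelf beyond the fence. Origin: centre of underside, z up. Flat inner floor 5 mm above the origin, about 125 mm across; from there the rim slopes up.
Things that resemble listed ones, but are neither listed nor needed, are in the scene too. Of the things shaped like the turner, the dark steel one is meant. What is shaped like the cedar_round but turquoise is not meant.

How it is judged:
On the way:
1. the round piece rides on the turner's blade, lifted clear of the shelf (height (world z) of cedar_round above 0.02 m and contact force between turner and cedar_round above 0.1 N and z of cedar_round in the frame of turner above 0 m and angle between cedar_round's own z axis and vertical below 0.35 rad), for 0.2 s.
At the end, for the whole second after the job is handed in: The round piece rests on the plate, same face up, level within 10 degrees, within 40 mm of its centre; the plate stands flat; the turner stands still on the shelf, flat on its blade within 12 mm and 11 degrees, touching neither; the square piece is within 30 mm of its start (horizontal distance between cedar_round and plate below 0.04 m and z of cedar_round in the frame of plate below 0.012 m and angle between cedar_round's own z axis and vertical below 0.175 rad and contact force between cedar_round and plate above 0.1 N and contact force between cedar_round and turner below 0.05 N and linear speed of each of cedar_round, turner below 0.02 m/s and angle between plate's own z axis and vertical below 0.1 rad and height (world z) of plate below 0.01 m and height (world z) of turner below 0.012 m and angle between turner's own z axis and vertical below 0.2 rad and contact force between turner and plate below 0.05 N and distance of cedar_square from where it was at the start of the episode below 0.03 m).
It fails at once if the fingers touch the round piece (contact force between the fingers and cedar_round above 0.5 N).
It fails at once if the square piece is pushed more than 30 mm from its place (distance of cedar_square from where it was at the start of the episode above 0.03 m).
It fails at once if the round piece is thrown, or dropped from more than about 10 cm (faster than 1.5 m/s) (linear speed of cedar_round above 1.5 m/s).
It also fails if it takes over 54 s, if anything falls off the work surface, if the arm or the gripper's body presses on something with over 40 N, if the wrist force passes 120 N, or if a joint passes its speed limit or range.

## Working session

There is one attempt and no reset: what is moved stays moved. The work goes in short steps, Python scripts to look and compute and a tool call to move; the robot and the scene stay as the last step left them, time stands still between calls to the robot, and variables do not carry over. Pictures are saved under pics/ and viewed, and the job is handed in when it is done.

Besides the shell and the picture viewer there is one more tool, called after "Emit:" as name([rows], argument=value, ...), one row to a line, values as JSON. play_rows: Moves the arm, as the interface text tells. Its arguments: {"type":"object","properties":{"plan":{"type":"array"},"claw":{"type":"number"},"grip_force":{"type":"number"}},"required":["plan"]}

```bash
mkdir -p pics; python3 - <<'E'
from rig import get_obs, imaging, ctrl
import cv2
o=get_obs()
print({k:(v if not hasattr(v,'round') else v) for k,v in o.items()}, ctrl.pinch_z)
for n in ("side","top"):
    im=imaging.capture(n); cv2.imwrite(f"pics/{n}0.png",im[:,:,::-1])
    for t in ("turner","cedar_round","cedar_square","plate"):
        print(n,t,[( [round(x) for x in d["uv"]],round(d["conf"],2)) for d in imaging.look_for(n,t)])
E
```

```text
{'clock': 0.0, 'q': array([ 1.05035633,  0.43521101,  0.02498618,  1.57413672, -0.01159571,
        1.13398385, -0.07508853]), 'qvel': array([ 0.00144144,  0.00026699, -0.00027696, -0.00092325, -0.00123701,
       -0.00043129, -0.00134986]), 'tau': array([-1.12582176e-03, -6.67827559e+01,  9.84255038e-01, -3.14455533e+01,
       -6.05967036e-02,  4.27503360e-02,  1.67203784e-04]), 'position': array([ 0.25334041, -0.57077452,  0.22593724]), 'tool_rot': array([[ 9.13995473e-01,  4.05723625e-01, -7.84180643e-04],
       [ 4.05724354e-01, -9.13994433e-01,  1.38770601e-03],
       [-1.53711630e-04, -1.58651819e-03, -9.99998730e-01]]), 'ft_force': array([0.53347893, 0.49669748, 0.31772555]), 'ft_torque': array([-3.08623155e-05,  3.25187359e-02, -2.40750166e-02]), 'finger_gap': 0.09164247803641257} 0.0188
side turner [([142, 270], 0.96), ([264, 363], 0.65)]
side cedar_round [([322, 160], 0.72), ([255, 196], 0.7)]
side cedar_square [([207, 179], 0.93), ([256, 198], 0.15)]
side plate [([268, 115], 0.69)]
top turner [([172, 151], 0.89), ([135, 251], 0.78)]
top cedar_round [([322, 233], 0.87), ([256, 191], 0.82)]
top cedar_square [([264, 148], 0.56)]
top plate [([372, 156], 0.6)]
```

View pics/top0.png

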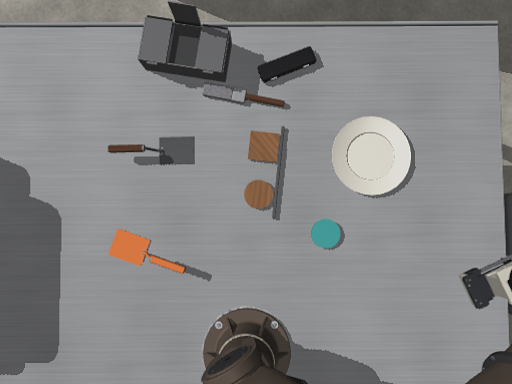

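View pics/side0.png

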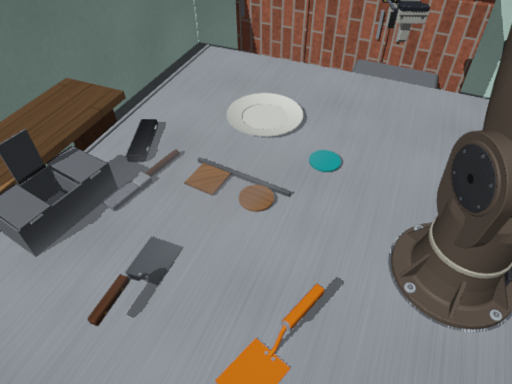

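```bash
cat > h.py <<'E'
import numpy as np, cv2
from rig import get_obs, imaging, ctrl
def px2w(cam,uv,z=0.,cm=None):
    m=cm or imaging.camera_model(cam)
    K=np.array([[m['fx'],0,m['cx']],[0,m['fy'],m['cy']],[0,0,1.]])
    p=cv2.undistortPoints(np.array(uv,float).reshape(-1,1,2),K,np.array([m['k1'],0,0,0,0.]))[:,0]
    E=np.array(m['extrinsics']);R=E[:3,:3];t=E[:3,3];c=-R.T@t
    d=np.c_[p,np.ones(len(p))]@R
    z=np.broadcast_to(z,(len(p),))
    return c+d*((z-c[2])/d[:,2])[:,None]
def w2px(cam,P,cm=None):
    m=cm or imaging.camera_model(cam)
    K=np.array([[m['fx'],0,m['cx']],[0,m['fy'],m['cy']],[0,0,1.]])
    E=np.array(m['extrinsics'])
    r,_=cv2.Rodrigues(E[:3,:3])
    return cv2.projectPoints(np.array(P,float).reshape(-1,1,3),r,E[:3,3],K,np.array([m['k1'],0,0,0,0.]))[0][:,0]
E
python3 - <<'E'
from h import *
np.set_printoptions(precision=4,suppress=True)
for n,a in (("top",dict(round=(256,191),sq=(264,148),plate=(371,156),turn=(177,150))),("side",dict(round=(256,197),sq=(207,179),plate=(267,117),turn=(156,258)))):
    for k,v in a.items(): print(n,k,px2w(n,v,0.01)[0])
im=cv2.imread("pics/top0.png")
c=cv2.resize(im[105:205,100:300],None,fx=4,fy=4,interpolation=cv2.INTER_CUBIC);cv2.imwrite("pics/topc.png",c)
im=cv2.imread("pics/side0.png")
c=cv2.resize(im[140:340,80:300],None,fx=3,fy=3,interpolation=cv2.INTER_CUBIC);cv2.imwrite("pics/sidec.png",c)
E
```

```text
top round [ 0.4573 -0.0288  0.01  ]
top sq [ 0.5824 -0.0526  0.01  ]
top plate [ 0.5577 -0.3633  0.01  ]
top turn [0.5776 0.2001 0.01  ]
side round [ 0.4488 -0.0324  0.01  ]
side sq [ 0.5857 -0.0432  0.01  ]
side plate [ 0.5472 -0.35    0.01  ]
side turn [0.5717 0.2069 0.01  ]
```

View pics/topc.png

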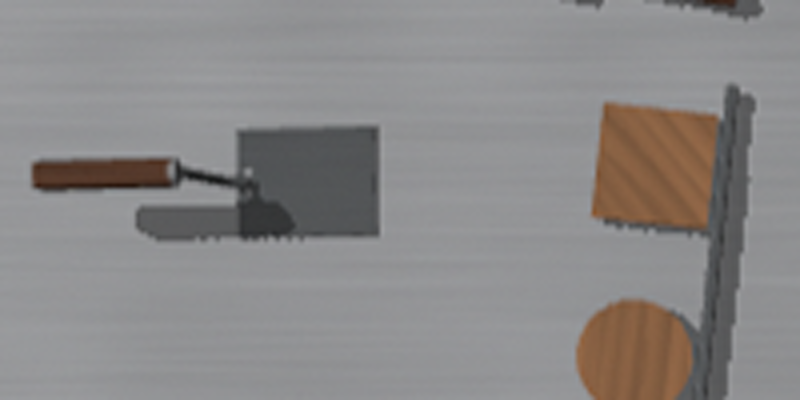

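View pics/sidec.png

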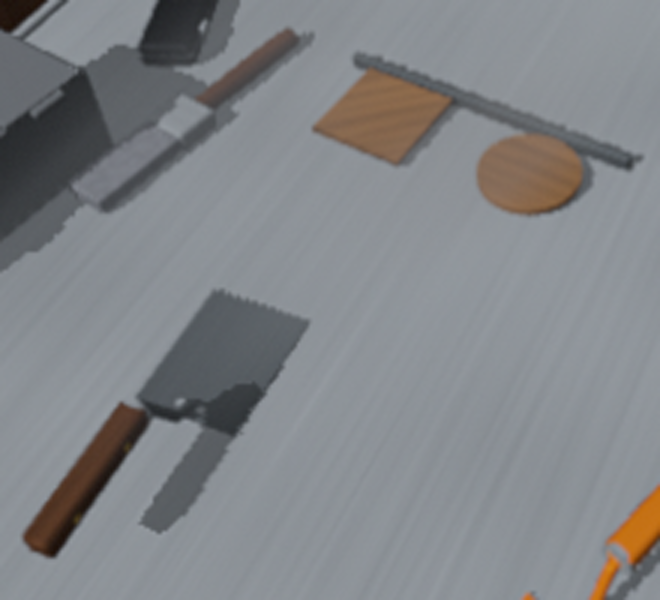

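```bash
python3 - <<'E'
from h import *
np.set_printoptions(precision=4,suppress=True)
full=lambda p,f,o:[((x+.5)/f-.5+o[0],(y+.5)/f-.5+o[1]) for x,y in p]
for n in("top","side"):
    im=cv2.imread(f"pics/{n}0.png"); hsv=cv2.cvtColor(im,cv2.COLOR_BGR2HSV)
    m=cv2.inRange(hsv,(5,80,90),(20,190,255))
    cs,_=cv2.findContours(m,cv2.RETR_EXTERNAL,cv2.CHAIN_APPROX_NONE)
    for c in cs:
        if cv2.contourArea(c)<300: continue
        cen=c[:,0].mean(0)
        w=px2w(n,c[:,0],0.010)[:,:2]
        r=cv2.minAreaRect((w*1000).astype(np.float32)); ci=cv2.minEnclosingCircle((w*1000).astype(np.float32))
        e=cv2.fitEllipse((w*1000).astype(np.float32))
        print(n,cen,cv2.contourArea(c),'rect',r,'circ',ci,'ell',e)
    hw=cv2.inRange(hsv,(0,0,205),(180,60,255))
    cs,_=cv2.findContours(hw,cv2.RETR_EXTERNAL,cv2.CHAIN_APPROX_NONE)
    for c in cs:
        if cv2.contourArea(c)<1500: continue
        w=px2w(n,c[:,0],0.018)[:,:2]
        print(n,'plate?',c[:,0].mean(0),cv2.fitEllipse((w*1000).astype(np.float32)))
b=px2w("top",full([(238,129),(379,126),(379,236),(238,236)],4,(100,105)),.002);print('blade',b,b.mean(0))
h=px2w("top",full([(33,161),(175,158),(175,185),(33,188)],4,(100,105)),.055);print('handle',h)
b=px2w("side",full([(215,291),(309,321),(234,437),(139,400)],3,(80,140)),.002);print('blade side',b,b.mean(0))
h=px2w("side",full([(120,404),(149,416),(24,538),(52,555)],3,(80,140)),.06);print('handle side',h)
f=px2w("top",[(284.5,128),(276,218)],.014);print('fence',f)
E
```

```text
top [130.0738 247.4426] 954.0 rect ((295.21630859375, 328.5206604003906), (115.72205352783203, 80.8292236328125), 70.04568481445312) circ ((297.8714294433594, 334.1331787109375), 64.2020034790039) ell ((297.8246154785156, 335.2114562988281), (90.5266342163086, 119.5379409790039), 160.28057861328125)
top [258.2152 193.8354] 605.5 rect ((449.3583068847656, -35.28782653808594), (81.81857299804688, 79.77934265136719), 44.76585388183594) circ ((448.9190979003906, -35.12397003173828), 41.465614318847656) ell ((448.9114074707031, -35.04259490966797), (79.89832305908203, 81.00008392333984), 149.60513305664062)
top [263.2661 146.2202] 763.5 rect ((587.7374267578125, -50.600399017333984), (83.79366302490234, 83.34339904785156), 83.85357666015625) circ ((588.3345336914062, -51.024654388427734), 57.01252365112305) ell ((587.733642578125, -50.48204803466797), (94.41878509521484, 96.01306915283203), 146.53616333007812)
top plate? [375.8746 152.0753] ((549.8517456054688, -382.5544738769531), (174.0113525390625, 213.00765991210938), 78.5517578125)
side [256.1071 197.6667] 644.0 rect ((447.6581726074
[... 4122 characters left out ...]
((521.4551391601562, -1230.9288330078125), 210.91766357421875) ell ((530.6961059570312, -1245.3607177734375), (44.93157196044922, 540.8812866210938), 10.548261642456055)
blade [[0.6177 0.254  0.002 ]
 [0.6196 0.151  0.002 ]
 [0.5386 0.1507 0.002 ]
 [0.539  0.2534 0.002 ]] [0.5787 0.2022 0.002 ]
handle [[0.5855 0.3852 0.055 ]
 [0.5872 0.286  0.055 ]
 [0.5682 0.2858 0.055 ]
 [0.5664 0.3849 0.055 ]]
blade side [[0.617  0.1589 0.002 ]
 [0.5395 0.1559 0.002 ]
 [0.5372 0.2568 0.002 ]
 [0.6124 0.2577 0.002 ]] [0.5765 0.2073 0.002 ]
handle side [[0.5853 0.2898 0.06  ]
 [0.5636 0.2899 0.06  ]
 [0.5818 0.3842 0.06  ]
 [0.5605 0.386  0.06  ]]
fence [[ 0.6401 -0.1124  0.014 ]
 [ 0.379  -0.086   0.014 ]]
```

```bash
cat >> h.py <<'E'
def rows(target, ang_deg, step=0.95, maxrows=40):
    """rows to bring TCP to target with tool x at world angle ang_deg (tool down)"""
    o=get_obs(); p=o['position'].copy(); R=o['tool_rot']; a=np.degrees(np.arctan2(R[1,0],R[0,0]))
    target=np.array(target,float); out=[]
    while len(out)<maxrows:
        d=target-p; da=(ang_deg-a+180)%360-180
        if np.abs(d).max()<1e-3 and abs(da)<.3: break
        c,s=np.cos(np.radians(a)),np.sin(np.radians(a))
        t=np.array([c*d[0]+s*d[1], s*d[0]-c*d[1], -d[2]])/.04
        t*=min(1,step/max(np.abs(t).max(),1e-9)); t=t.round(2)
        w=np.clip(-da,-10,10).round(1)
        out.append([*map(float,t),float(w)])
        p=p+.04*np.array([c*t[0]+s*t[1], s*t[0]-c*t[1], -t[2]]); a-=w
    print('from',o['position'].round(4),'ang',round(np.degrees(np.arctan2(R[1,0],R[0,0])),2),'n',len(out),'t',round(float(o['clock']),2))
    for i in range(0,len(out),5): print(out[i:i+5])
E
python3 - <<'E'
from h import *
rows((0.576,0.306,0.20),91)
im=cv2.imread("pics/top0.png");c=cv2.resize(im[105:205,320:420],None,fx=5,fy=5,interpolation=cv2.INTER_CUBIC);cv2.imwrite("pics/pl.png",c)
for n in("top","side"):
    im=cv2.imread(f"pics/{n}0.png");hsv=cv2.cvtColor(im,cv2.COLOR_BGR2HSV)
    b,g,r=[x.astype(int) for x in cv2.split(im)]
    m=((r-b)>3)&(r>110)
    m=m.astype(np.uint8)*255
    cs,_=cv2.findContours(m,cv2.RETR_EXTERNAL,cv2.CHAIN_APPROX_NONE)
    for c in cs:
        cen=c[:,0].mean(0)
        if cv2.contourArea(c)>1000: print(n,cen,cv2.contourArea(c),cv2.fitEllipse((px2w(n,c[:,0],.016)[:,:2]*1000).astype(np.float32)))
E
```

```text
from [ 0.2535 -0.5712  0.2267] ang 23.93 n 23 t 0.5
[[0.92, -0.95, 0.04, -10.0], [0.95, -0.69, 0.03, -10.0], [0.95, -0.46, 0.03, -10.0], [0.95, -0.27, 0.03, -10.0], [0.95, -0.1, 0.03, -10.0]]
[[0.95, 0.07, 0.03, -10.0], [0.95, 0.24, 0.03, -7.1], [0.95, 0.37, 0.03, 0.0], [0.95, 0.37, 0.03, 0.0], [0.95, 0.37, 0.03, 0.0]]
[[0.95, 0.37, 0.03, 0.0], [0.95, 0.37, 0.03, 0.0], [0.95, 0.37, 0.03, 0.0], [0.95, 0.37, 0.03, 0.0], [0.95, 0.37, 0.03, 0.0]]
[[0.95, 0.37, 0.03, 0.0], [0.95, 0.37, 0.03, 0.0], [0.95, 0.37, 0.03, 0.0], [0.95, 0.37, 0.03, 0.0], [0.95, 0.36, 0.02, 0.0]]
[[0.95, 0.37, 0.03, 0.0], [0.95, 0.36, 0.02, 0.0], [0.61, 0.24, 0.02, 0.0]]
top [143.91089109 253.84158416] 1278.0 ((289.6214599609375, 311.1777648925781), (82.25631713867188, 240.81353759765625), 159.12513732910156)
top [370.93721973 155.00896861] 4833.5 ((559.663330078125, -362.12164306640625), (226.6389923095703, 228.57632446289062), 89.6189193725586)
top [92.46650718  9.77272727] 3439.0 ((990.645263671875, 481.8519287109375), (68.00028991699219, 727.0619506835938), 0.4644257724285126)
side [259.4953271  360.30373832] 2150.0 ((293.19927978515625, 319.7000427246094), (77.57524108886719, 137.4895477294922), 145.59375)
side [436.20413437  36.62015504] 5943.5 ((95.58015441894531, -1210.447021484375), (378.5851135253906, 1000.0281372070312), 170.8975067138672)
side [351.49470899  28.89417989] 4587.0 ((489.4214172363281, -1097.5997314453125), (357.2232971191406, 786.8010864257812), 7.229328632354736)
side [281.72762646  24.3151751 ] 2913.5 ((762.2158813476562, -1031.572509765625), (284.19171142578125, 706.1419067382812), 23.356849670410156)
```

View pics/pl.png

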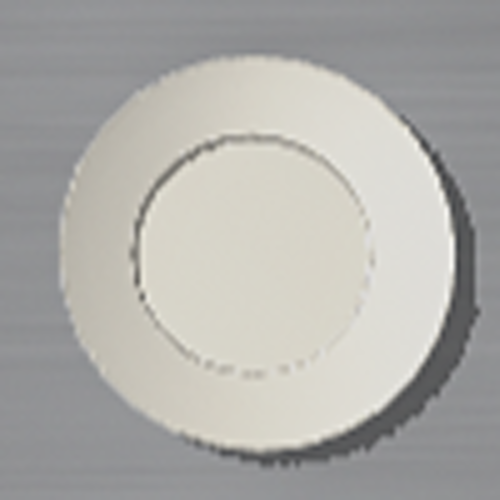

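The top view shows the dark turner at about (177,150) facing right, the round piece at (258,194), the square at (264,147), the fence just right of both, and the plate at (371,155). The fitted sizes match the ones given: 230 mm plate, 140 mm spacing, 84 mm square.

Emit:
play_rows([
  [[0.92,-0.95,0,-10],[0.95,-0.7,0,-10],[0.95,-0.45,0,-10],[0.95,-0.27,0,-10],[0.95,-0.1,0,-10]],
], claw=0, grip_force=60)

```text
clock: 1.12
position: [0.3283, -0.3614, 0.2263]
tool_rot: [[0.256, 0.967, -0.0], [0.967, -0.256, -0.003], [-0.003, 0.001, -1.0]]
ft_force: [-0.2, 0.6, 0.4]
finger_gap: 0.092
```

Emit:
play_rows([
  [[0.95,0.07,0.03,-10],[0.95,0.24,0.03,-7],[0.95,0.37,0.03,0],[0.95,0.37,0.03,0],[0.95,0.37,0.03,0]],
])

```text
clock: 1.75
position: [0.3938, -0.1665, 0.2208]
tool_rot: [[-0.05, 0.999, 0.003], [0.999, 0.05, -0.005], [-0.006, 0.002, -1.0]]
ft_force: [0.6, -0.3, 0.1]
finger_gap: 0.0917
```

Emit:
play_rows([
  [[0.95,0.37,0.03,0],[0.95,0.37,0.03,0],[0.95,0.37,0.03,0],[0.95,0.37,0.03,0],[0.95,0.37,0.03,0]],
])

```text
clock: 2.38
position: [0.4604, 0.0329, 0.2151]
tool_rot: [[-0.048, 0.999, 0.006], [0.999, 0.048, -0.007], [-0.007, 0.006, -1.0]]
ft_force: [0.7, -0.2, -0.1]
finger_gap: 0.0919
```

```bash
python3 - <<'E'
from h import *
rows((0.576,0.306,0.16),91)
E
```

```text
from [0.4604 0.0329 0.2151] ang 92.76 n 8 t 2.38
[[0.95, 0.46, 0.2, 1.8], [0.95, 0.42, 0.19, -0.0], [0.95, 0.42, 0.19, -0.0], [0.95, 0.42, 0.19, -0.0], [0.95, 0.42, 0.19, -0.0]]
[[0.95, 0.42, 0.2, -0.0], [0.95, 0.42, 0.19, -0.0], [0.11, 0.05, 0.03, -0.0]]
```

Emit:
play_rows([
  [[0.95,0.46,0.2,1.8],[0.95,0.42,0.19,0],[0.95,0.42,0.19,0],[0.95,0.42,0.19,0],[0.95,0.42,0.19,0]],
])

```text
clock: 3.0
position: [0.5456, 0.2303, 0.1759]
tool_rot: [[-0.013, 1.0, 0.01], [1.0, 0.013, -0.008], [-0.008, 0.01, -1.0]]
ft_force: [1.8, -0.1, -0.1]
finger_gap: 0.0917
```

Emit:
play_rows([
  [[0.95,0.42,0.2,0],[0.95,0.42,0.19,0],[0,0,0,0]],
])

```text
clock: 3.38
position: [0.5792, 0.3124, 0.1584]
tool_rot: [[-0.016, 1.0, 0.009], [1.0, 0.016, -0.007], [-0.007, 0.009, -1.0]]
ft_force: [-0.0, 0.0, -0.2]
finger_gap: 0.0919
```

```bash
python3 - <<'E'
from h import *
o=get_obs()
cm=imaging.camera_model("wrist"); im=imaging.capture("wrist"); cv2.imwrite("pics/w1.png",im[:,:,::-1])
rows((0.576,0.306,0.037),91)
hx=lambda x,y,z:(0.5775+.02*x+1*y,.2055-x,z)
print(w2px("wrist",[(0.576,.2855,.055),(.575,.3855,.055),(.576,.306,.055)],cm))
E
```

```text
from [0.5793 0.3104 0.1586] ang 90.82 n 4 t 3.42
[[-0.03, -0.03, 0.95, -0.2], [-0.04, -0.02, 0.95, 0.0], [-0.03, -0.03, 0.95, 0.0], [-0.01, -0.0, 0.19, 0.0]]
[[251.03000322 209.70117001]
 [251.23521744 104.98973041]
 [251.27956642 189.92201076]]
```

View pics/w1.png

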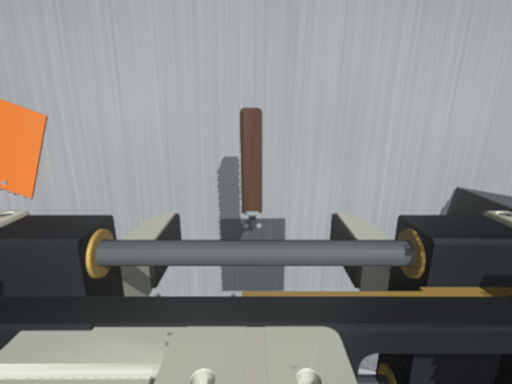

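The wrist view shows the handle running from (252,212) to (251,108), within 3 px of where my pose put it, and centred between the jaws.

Emit:
play_rows([
  [[-0.06,-0.06,0.9,-0.2],[-0.04,-0.02,0.9,0],[-0.02,0,0.7,0],[0,0,0.4,0],[0,0,0.1,0]],
])

```text
clock: 4.05
position: [0.5798, 0.2987, 0.0382]
tool_rot: [[-0.012, 1.0, 0.014], [1.0, 0.012, -0.01], [-0.01, 0.014, -1.0]]
ft_force: [0.2, 0.4, 0.0]
finger_gap: 0.0919
```

```bash
python3 - <<'E'
from h import *
rows((0.576,0.306,0.036),91)
E
```

```text
from [0.5798 0.2987 0.0382] ang 90.69 n 1 t 4.05
[[0.18, -0.09, 0.06, -0.3]]
```

Emit:
play_rows([
  [[0.18,-0.09,0.06,-0.3],[0,0,0,0]],
])

```text
clock: 4.3
position: [0.5766, 0.3069, 0.0372]
tool_rot: [[-0.017, 1.0, 0.016], [1.0, 0.017, -0.009], [-0.009, 0.016, -1.0]]
ft_force: [0.5, 0.1, -0.2]
finger_gap: 0.0917
```

Emit:
play_rows([
  [[0,0,0,0],[0,0,0,0],[0,0,0,0],[0,0,0,0],[0,0,0,0]],
], claw=1, grip_force=60)

```text
clock: 4.92
position: [0.5776, 0.3076, 0.039]
tool_rot: [[-0.017, 1.0, 0.018], [1.0, 0.018, -0.008], [-0.008, 0.018, -1.0]]
ft_force: [-0.1, -0.4, 0.3]
finger_gap: 0.0462
```

```bash
python3 - <<'E'
from h import *
im=imaging.capture("top"); cv2.imwrite("pics/t2.png",im[:,:,::-1])
im=imaging.capture("side"); cv2.imwrite("pics/s2.png",im[:,:,::-1])
rows((0.576,0.306,0.036),91)
E
```

```text
from [0.5776 0.3076 0.039 ] ang 91.0 n 1 t 5.03
[[-0.04, -0.04, 0.08, -0.0]]
```

View pics/s2.png

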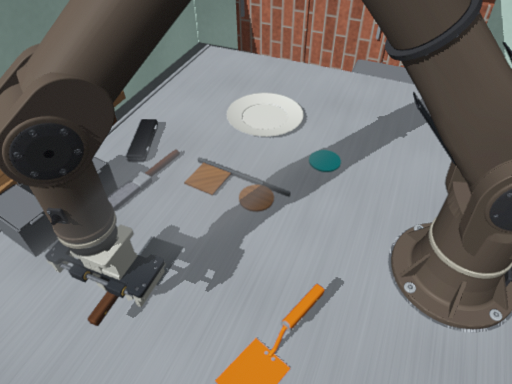

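View pics/t2.png

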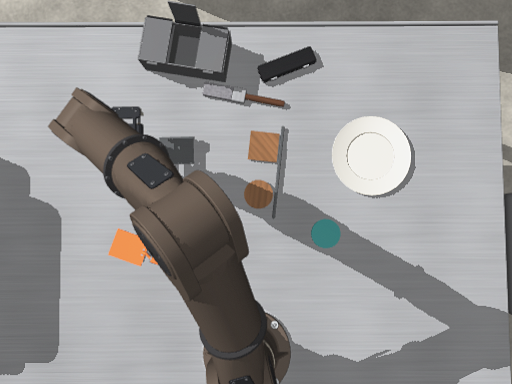

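Emit:
play_rows([
  [[-0.03,-0.03,0.08,0],[0,0,0,0],[0,0,0,0],[0,0,0.02,0],[0,0,0,0]],
])

```text
clock: 5.65
position: [0.5764, 0.3064, 0.0351]
tool_rot: [[-0.017, 1.0, 0.018], [1.0, 0.018, -0.008], [-0.008, 0.018, -1.0]]
ft_force: [-1.1, -0.5, 2.6]
finger_gap: 0.0195
```

Emit:
play_rows([
  [[0,0,-0.3,0],[0,0,-0.3,0]],
])

```text
clock: 5.9
position: [0.5752, 0.3061, 0.0592]
tool_rot: [[-0.018, 1.0, 0.016], [1.0, 0.018, -0.009], [-0.009, 0.016, -1.0]]
ft_force: [-0.8, 0.1, -1.8]
finger_gap: 0.0192
```

```bash
python3 - <<'E'
from h import *
im=imaging.capture("side"); cv2.imwrite("pics/s3.png",cv2.resize(im[190:340,30:230,::-1],None,fx=4,fy=4,interpolation=cv2.INTER_CUBIC))
rows((0.4708,0.1778,0.06),84)
E
```

```text
from [0.5759 0.3067 0.061 ] ang 91.0 n 4 t 5.95
[[-0.95, -0.8, 0.01, 7.0], [-0.95, -0.62, 0.01, 0.0], [-0.95, -0.62, 0.0, 0.0], [-0.54, -0.36, 0.0, 0.0]]
```

View pics/s3.png

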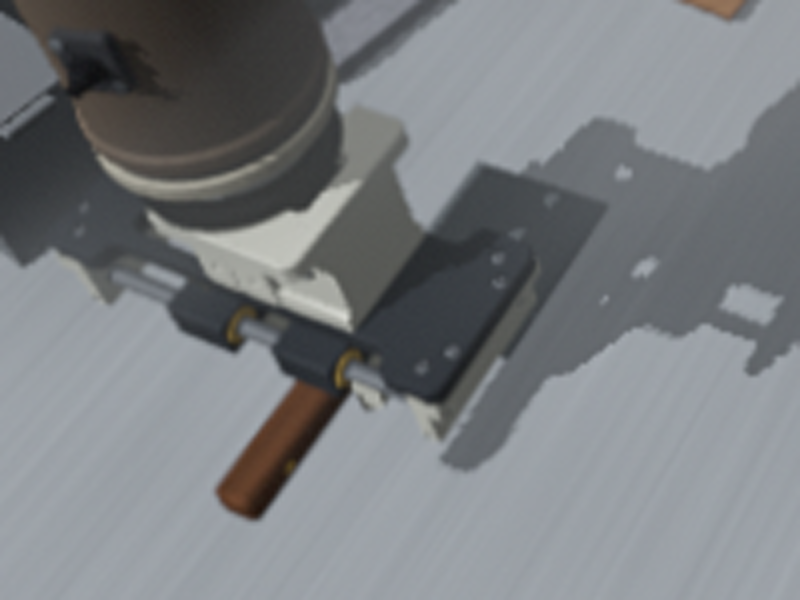

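```bash
python3 - <<'E'
from h import *
for z in (.01,.018,.026): print(z,px2w("side",[(149.8,230.4),(181.7,241.5)],z).round(4))
E
```

```text
0.01 [[0.6249 0.1501 0.01  ]
 [0.5443 0.1495 0.01  ]]
0.018 [[0.6197 0.155  0.018 ]
 [0.5401 0.1543 0.018 ]]
0.026 [[0.6145 0.1598 0.026 ]
 [0.5358 0.1592 0.026 ]]
```

Emit:
play_rows([
  [[-0.95,-0.8,0.02,7],[-0.95,-0.62,0.02,0],[-0.95,-0.62,0.02,0],[-0.5,-0.3,0,0],[0,0,0.2,0]],
])

```text
clock: 6.58
position: [0.4718, 0.1771, 0.0519]
tool_rot: [[0.109, 0.994, 0.024], [0.994, -0.109, -0.004], [-0.002, 0.024, -1.0]]
ft_force: [-0.9, 0.0, -1.3]
finger_gap: 0.0195
```

```bash
python3 - <<'E'
from h import *
rows((0.4708,0.1778,0.036),84)
im=imaging.capture("top"); cv2.imwrite("pics/t4.png",im[:,:,::-1])
cm=imaging.camera_model("wrist");im=imaging.capture("wrist"); cv2.imwrite("pics/w4.png",im[:,:,::-1])
for n in ("top","wrist"): print(n,[(np.round(d["uv"]),round(d["conf"],2)) for d in imaging.look_for(n,"cedar_round")])
E
```

```text
from [0.4718 0.1771 0.0519] ang 83.75 n 1 t 6.58
[[0.01, -0.03, 0.4, -0.2]]
top [(array([325., 234.]), 0.92), (array([256., 192.]), 0.86)]
wrist []
```

View pics/t4.png

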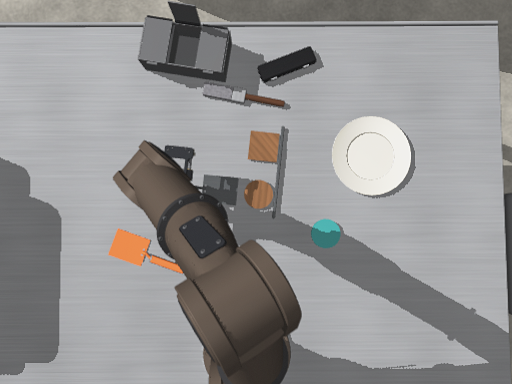

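View pics/w4.png

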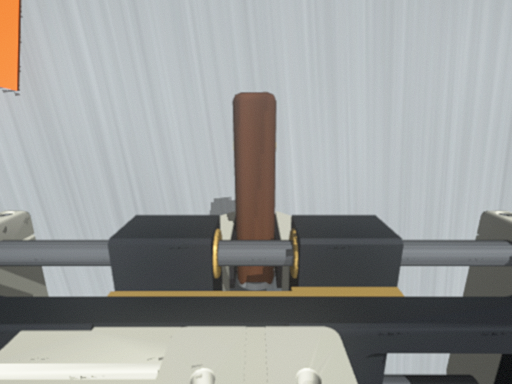

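Emit:
play_rows([
  [[0.01,-0.02,0.3,-0.2],[0,0,0.14,0],[0,0,0.05,0]],
])

```text
clock: 7.15
position: [0.4747, 0.1846, 0.0317]
tool_rot: [[0.1, 0.995, 0.027], [0.995, -0.1, 0.002], [0.004, 0.027, -1.0]]
ft_force: [-2.3, 2.4, 13.3]
finger_gap: 0.0194
```

```bash
python3 - <<'E'
from h import *
im=imaging.capture("side"); cv2.imwrite("pics/s5.png",cv2.resize(im[150:300,130:330,::-1],None,fx=4,fy=4,interpolation=cv2.INTER_CUBIC))
im=imaging.capture("top"); cv2.imwrite("pics/t5.png",cv2.resize(im[140:240,160:310,::-1],None,fx=5,fy=5,interpolation=cv2.INTER_CUBIC))
rows((0.4596,0.0719,0.035),84,.4)
E
```

```text
from [0.4747 0.1846 0.0317] ang 84.25 n 8 t 7.25
[[-0.4, -0.01, -0.01, 0.2], [-0.4, -0.01, -0.01, 0.0], [-0.4, -0.01, -0.01, 0.0], [-0.4, -0.01, -0.01, 0.0], [-0.4, -0.01, -0.01, 0.0]]
[[-0.4, -0.02, -0.02, 0.0], [-0.4, -0.01, -0.01, 0.0], [-0.04, -0.01, -0.0, 0.0]]
```

View pics/s5.png

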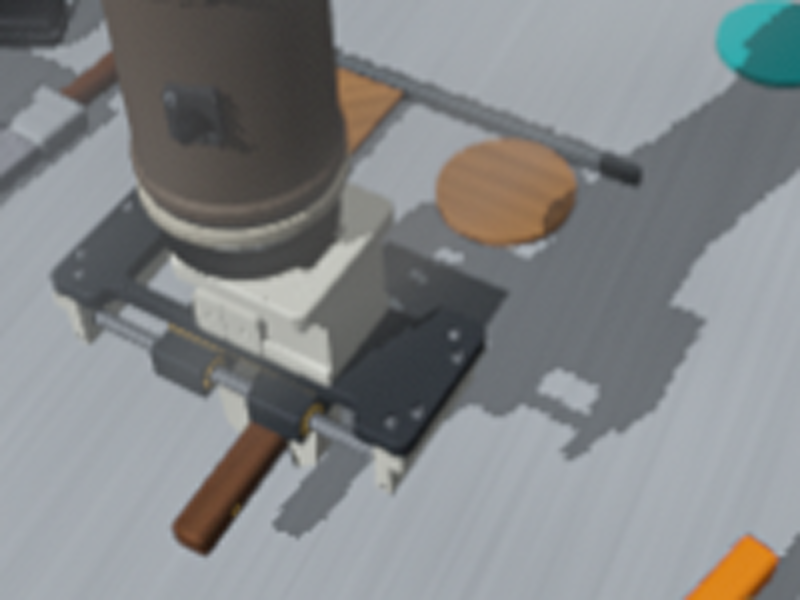

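View pics/t5.png

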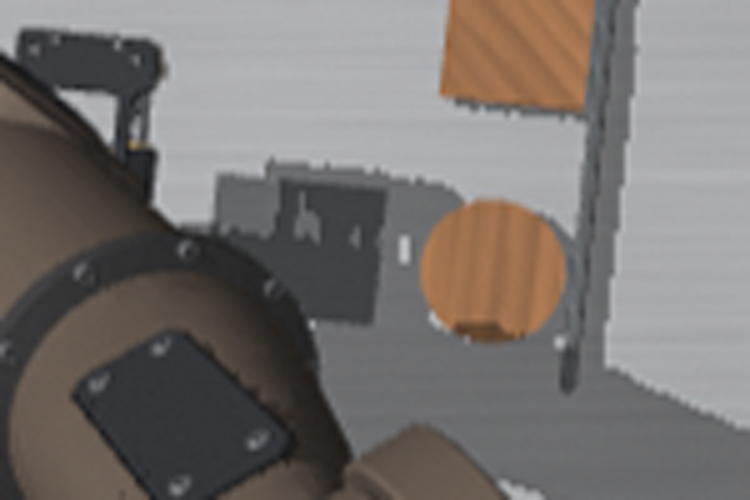

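```bash
python3 - <<'E'
from h import *
f=lambda x,y:((x+.5)/5-.5+160,(y+.5)/5-.5+140)
a=px2w("top",[f(387,190),f(373,325)],.002);d=px2w("top",[f(493.5,271)],.010)
print(a,d, np.degrees(np.arctan2(*(a[0]-a[1])[[1,0]])))
s=lambda x,y:((x+.5)/4-.5+130,(y+.5)/4-.5+150)
b=px2w("side",[s(388,244),s(508,292)],.002);ds=px2w("side",[s(507,191)],.012)
print(b,ds, np.degrees(np.arctan2(*(b[0]-b[1])[[1,0]])))
n=np.array([-.1045,-.9945]);e=np.array([.9945,-.1045])
for q,c in((a,d),(b,ds)):
    r=c[0,:2]-q.mean(0)[:2]; print('ahead',r@n,'lat',r@e)
q=get_obs();print(q['position'],q['tool_rot'],q['ft_force'])
E
```

```text
[[0.49717185 0.02641359 0.002     ]
 [0.41850897 0.03466968 0.002     ]] [[ 0.44913472 -0.03542683  0.01      ]] -5.9915586247221695
[[0.49783412 0.02690765 0.002     ]
 [0.41937673 0.03380472 0.002     ]] [[ 0.446709   -0.02984359  0.012     ]] -5.023869510440885
ahead 0.06651538598856717 lat -0.0017641016408437554
ahead 0.06111185024241641 lat -0.005540118465049601
[0.47471295 0.18455696 0.03173567] [[ 0.10026529  0.99459602  0.0269375 ]
 [ 0.99495241 -0.10033847  0.0013755 ]
 [ 0.00407093  0.02666362 -0.99963617]] [-1.60345364  2.24642257  9.72889745]
```

Emit:
play_rows([
  [[-0.4,-0.05,0.01,0],[-0.3,-0.03,0.02,0],[-0.2,0,0.02,0]],
])

```text
clock: 7.62
position: [0.4727, 0.1588, 0.0325]
tool_rot: [[0.094, 0.995, 0.037], [0.995, -0.094, 0.014], [0.017, 0.036, -0.999]]
ft_force: [-1.9, 6.0, 12.9]
finger_gap: 0.0196
```

```bash
python3 - <<'E'
from h import *
im=imaging.capture("top"); cv2.imwrite("pics/t6.png",cv2.resize(im[140:240,160:310,::-1],None,fx=5,fy=5,interpolation=cv2.INTER_CUBIC))
rows((0.4604,0.0775,0.0335),84,.25)
E
```

```text
from [0.4728 0.1581 0.0324] ang 84.59 n 9 t 7.67
[[-0.25, -0.01, -0.0, 0.6], [-0.25, -0.01, -0.0, -0.0], [-0.25, -0.01, -0.0, -0.0], [-0.25, -0.01, -0.01, -0.0], [-0.25, -0.01, -0.0, -0.0]]
[[-0.25, -0.02, -0.01, -0.0], [-0.25, -0.01, -0.0, -0.0], [-0.25, -0.02, -0.01, -0.0], [-0.04, -0.0, 0.0, -0.0]]
```

View pics/t6.png

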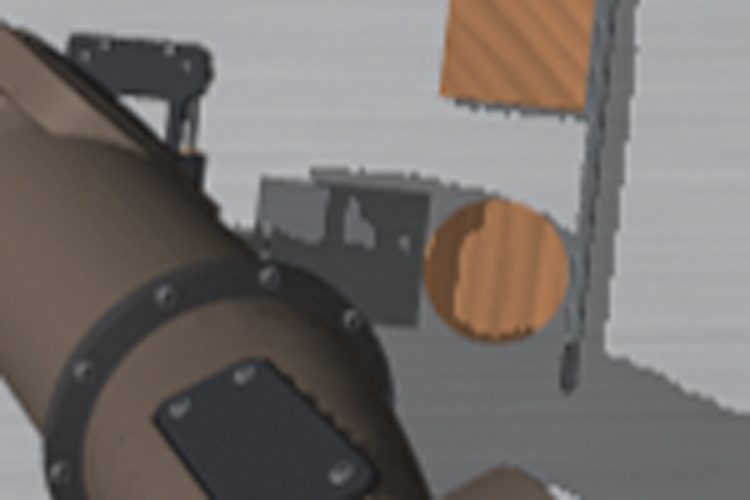

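Emit:
play_rows([
  [[-0.25,-0.02,-0.03,0.3],[-0.25,-0.01,0,0],[-0.25,-0.01,0,0]],
])

```text
clock: 8.05
position: [0.4707, 0.1333, 0.0341]
tool_rot: [[0.095, 0.995, 0.042], [0.995, -0.096, 0.02], [0.024, 0.04, -0.999]]
ft_force: [-0.4, 4.3, 7.2]
finger_gap: 0.0195
```

```bash
python3 - <<'E'
from h import *
im=imaging.capture("top"); cv2.imwrite("pics/t7.png",cv2.resize(im[140:240,160:310,::-1],None,fx=5,fy=5,interpolation=cv2.INTER_CUBIC))
rows((0.4604,0.0775,0.0335),84,.25)
E
```

```text
from [0.4705 0.1317 0.0339] ang 84.47 n 6 t 8.1
[[-0.25, -0.02, 0.0, 0.5], [-0.25, -0.02, 0.0, -0.0], [-0.25, -0.02, 0.0, -0.0], [-0.25, -0.02, 0.0, -0.0], [-0.25, -0.02, 0.01, -0.0]]
[[-0.12, -0.01, -0.0, -0.0]]
```

View pics/t7.png

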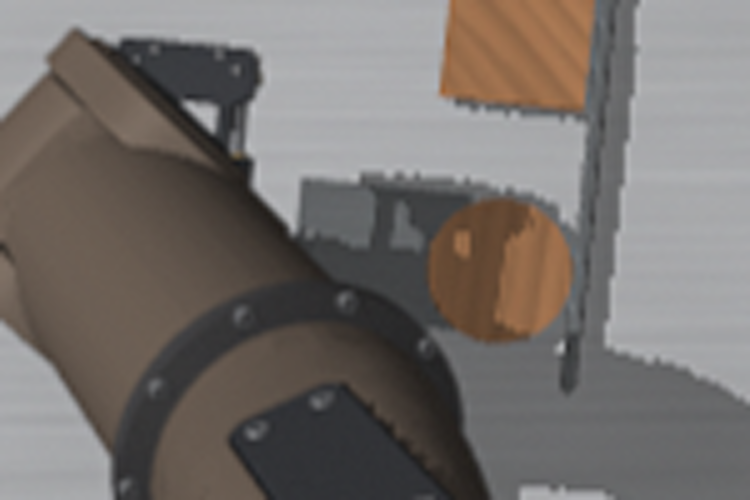

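Emit:
play_rows([
  [[-0.25,-0.04,0,0.3],[-0.25,-0.03,0,0],[-0.25,-0.02,0,0]],
])

```text
clock: 8.48
position: [0.4666, 0.1055, 0.0342]
tool_rot: [[0.099, 0.994, 0.047], [0.995, -0.1, 0.025], [0.029, 0.045, -0.999]]
ft_force: [0.2, 5.8, 10.1]
finger_gap: 0.0195
```

```bash
python3 - <<'E'
from h import *
im=imaging.capture("top"); cv2.imwrite("pics/t8.png",cv2.resize(im[140:240,160:310,::-1],None,fx=5,fy=5,interpolation=cv2.INTER_CUBIC))
im=imaging.capture("side"); cv2.imwrite("pics/s8.png",cv2.resize(im[130:280,150:350,::-1],None,fx=4,fy=4,interpolation=cv2.INTER_CUBIC))
rows((0.4604,0.0775,0.0335),84,.25)
E
```

```text
from [0.4663 0.1042 0.0341] ang 84.24 n 3 t 8.57
[[-0.25, -0.03, 0.01, 0.2], [-0.25, -0.03, 0.0, 0.0], [-0.18, -0.02, 0.0, 0.0]]
```

View pics/t8.png

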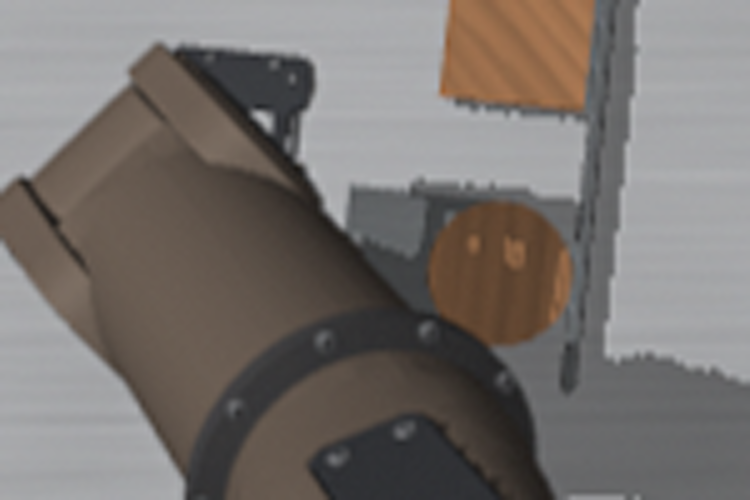

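View pics/s8.png

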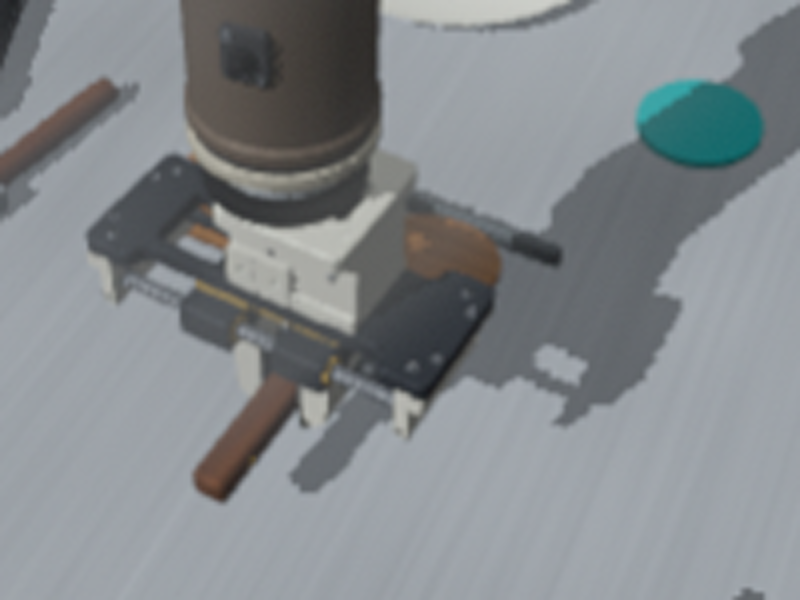

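Emit:
play_rows([
  [[-0.25,-0.03,0,0.2],[-0.25,-0.02,0,0]],
])

```text
clock: 8.82
position: [0.4643, 0.0872, 0.0344]
tool_rot: [[0.102, 0.994, 0.051], [0.994, -0.103, 0.028], [0.033, 0.048, -0.998]]
ft_force: [-1.0, 4.9, 9.9]
finger_gap: 0.0193
```

Emit:
play_rows([
  [[-0.2,-0.02,0,0]],
])

```text
clock: 8.95
position: [0.4635, 0.0802, 0.0345]
tool_rot: [[0.101, 0.994, 0.053], [0.994, -0.102, 0.029], [0.035, 0.049, -0.998]]
ft_force: [-1.2, 6.4, 10.7]
finger_gap: 0.0196
```

```bash
python3 - <<'E'
from h import *
im=imaging.capture("top"); cv2.imwrite("pics/t9.png",cv2.resize(im[140:240,160:310,::-1],None,fx=5,fy=5,interpolation=cv2.INTER_CUBIC))
rows((0.4604,0.0775,0.0335),84,.25)
E
```

```text
from [0.4634 0.0792 0.0345] ang 84.16 n 1 t 9.0
[[-0.05, -0.07, 0.02, 0.2]]
```

View pics/t9.png

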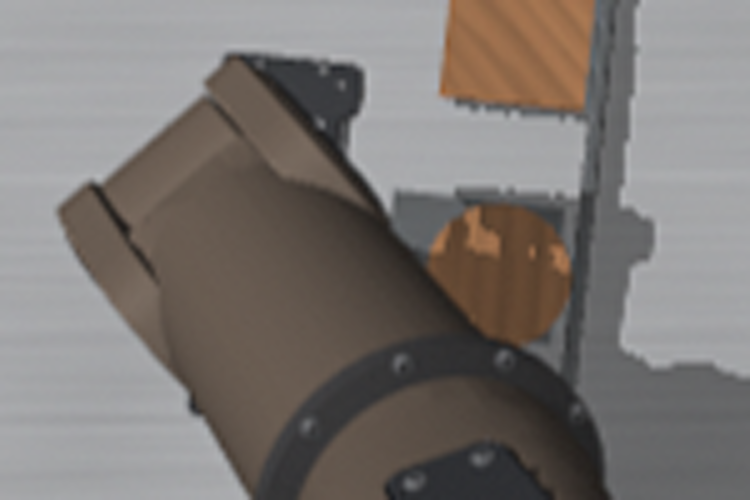

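Emit:
play_rows([
  [[-0.2,-0.03,0,0.2]],
])

```text
clock: 9.12
position: [0.4625, 0.0728, 0.0347]
tool_rot: [[0.104, 0.993, 0.055], [0.994, -0.106, 0.031], [0.036, 0.051, -0.998]]
ft_force: [0.0, 5.1, 10.8]
finger_gap: 0.0192
```

```bash
python3 - <<'E'
from h import *
im=imaging.capture("top"); cv2.imwrite("pics/t10.png",cv2.resize(im[170:220,230:290,::-1],None,fx=12,fy=12,interpolation=cv2.INTER_CUBIC))
rows((0.4604,0.0775,0.0335),84,.25)
E
```

```text
from [0.4623 0.0724 0.0347] ang 84.0 n 1 t 9.18
[[0.12, -0.06, 0.03, -0.0]]
```

View pics/t10.png

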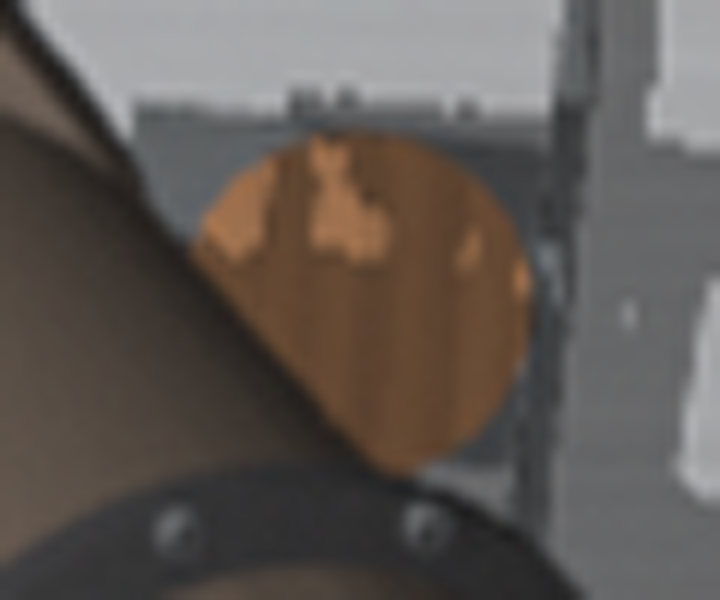

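Emit:
play_rows([
  [[0.05,0.02,-0.15,0],[0.02,0.02,-0.25,0],[0.02,0.02,-0.3,0],[0.02,0.02,-0.3,0]],
])

```text
clock: 9.68
position: [0.4619, 0.0735, 0.0754]
tool_rot: [[0.105, 0.993, 0.05], [0.994, -0.106, 0.029], [0.034, 0.046, -0.998]]
ft_force: [0.2, -1.0, -2.3]
finger_gap: 0.0195
```

```bash
python3 - <<'E'
from h import *
im=imaging.capture("top"); cv2.imwrite("pics/t11.png",cv2.resize(im[160:230,220:300,::-1],None,fx=8,fy=8,interpolation=cv2.INTER_CUBIC))
im=imaging.capture("side"); cv2.imwrite("pics/s11.png",cv2.resize(im[130:280,150:350,::-1],None,fx=4,fy=4,interpolation=cv2.INTER_CUBIC))
rows((0.4604,0.0775,0.12),84,.5)
E
```

```text
from [0.463  0.0738 0.076 ] ang 83.96 n 3 t 9.78
[[0.04, -0.03, -0.5, -0.0], [0.04, -0.04, -0.5, -0.0], [0.01, -0.0, -0.1, -0.0]]
```

View pics/t11.png

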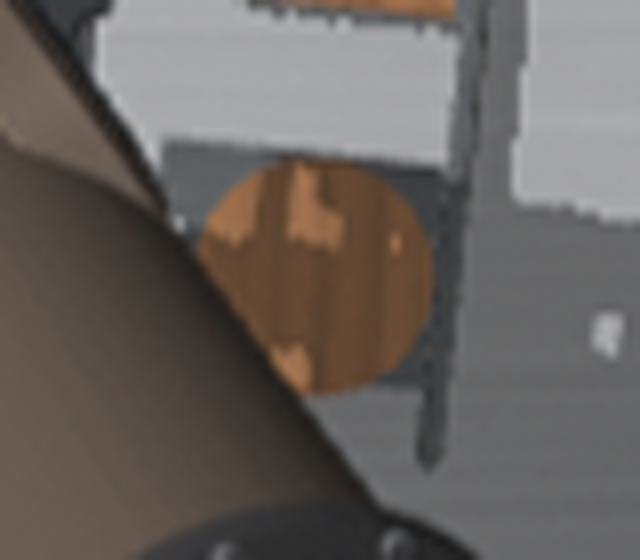

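View pics/s11.png

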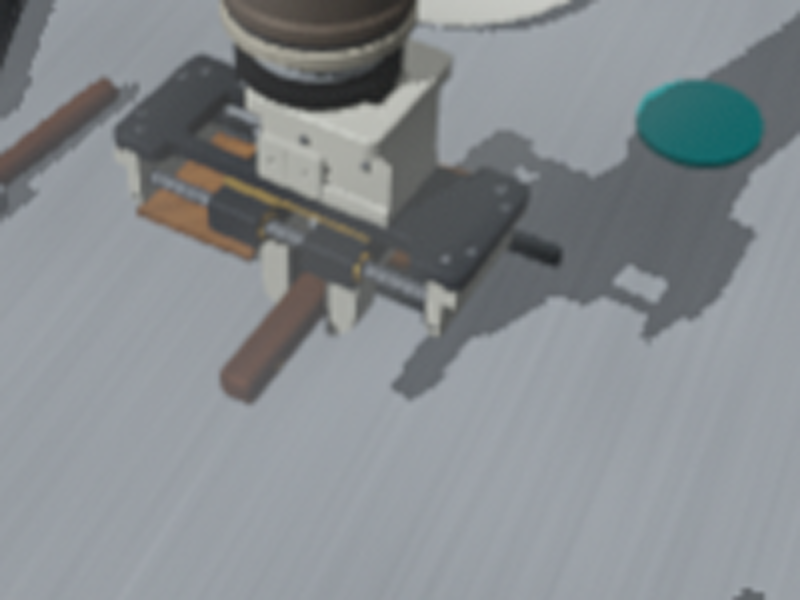

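Emit:
play_rows([
  [[-0.1,0.05,-0.1,0],[-0.2,0.1,-0.15,0],[-0.3,0.15,-0.1,0],[-0.35,0.18,0,0],[-0.35,0.18,0,0]],
])

```text
clock: 10.4
position: [0.4833, 0.0157, 0.0905]
tool_rot: [[0.104, 0.993, 0.051], [0.994, -0.105, 0.029], [0.034, 0.048, -0.998]]
ft_force: [-0.1, -0.1, -1.9]
finger_gap: 0.0197
```

```bash
python3 - <<'E'
from h import *
im=imaging.capture("top"); cv2.imwrite("pics/t12.png",cv2.resize(im[110:240,220:400,::-1],None,fx=4,fy=4,interpolation=cv2.INTER_CUBIC))
rows((0.5738,-0.2277,0.085),84,.35)
E
```

```text
from [0.4841 0.0132 0.0903] ang 83.89 n 17 t 10.45
[[-0.35, 0.17, 0.01, -0.1], [-0.35, 0.17, 0.01, -0.0], [-0.35, 0.17, 0.01, -0.0], [-0.35, 0.17, 0.01, -0.0], [-0.35, 0.18, 0.01, -0.0]]
[[-0.35, 0.17, 0.01, -0.0], [-0.35, 0.18, 0.01, -0.0], [-0.35, 0.17, 0.01, -0.0], [-0.35, 0.18, 0.01, -0.0], [-0.35, 0.17, 0.01, -0.0]]
[[-0.35, 0.18, 0.01, -0.0], [-0.35, 0.17, 0.0, -0.0], [-0.35, 0.18, 0.01, -0.0], [-0.35, 0.17, 0.0, -0.0], [-0.35, 0.18, 0.01, -0.0]]
[[-0.35, 0.17, 0.0, -0.0], [-0.15, 0.08, 0.0, -0.0]]
```

View pics/t12.png

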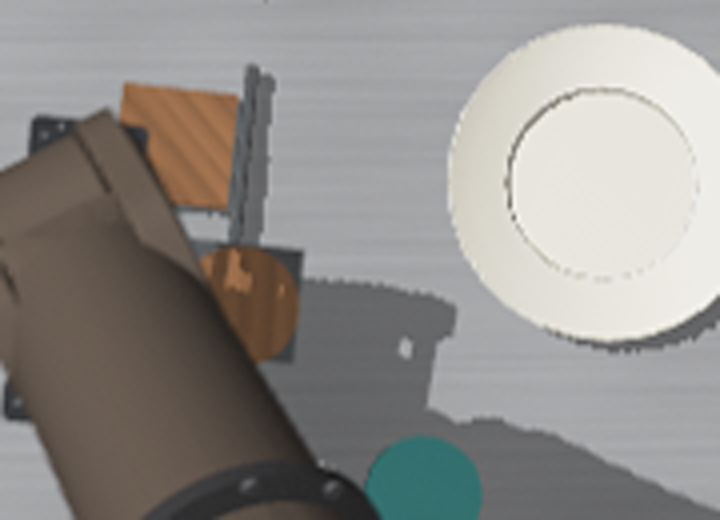

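Emit:
play_rows([
  [[-0.35,0.18,0,0],[-0.35,0.18,0,0],[-0.35,0.18,0,0],[-0.35,0.18,0,0],[-0.35,0.18,0,0]],
])

```text
clock: 11.08
position: [0.5134, -0.0642, 0.0894]
tool_rot: [[0.106, 0.993, 0.051], [0.994, -0.108, 0.028], [0.033, 0.047, -0.998]]
ft_force: [0.6, -0.1, -2.0]
finger_gap: 0.0197
```

Emit:
play_rows([
  [[-0.35,0.18,0.02,0],[-0.35,0.18,0.02,0],[-0.35,0.18,0.02,0],[-0.3,0.15,0,0],[-0.2,0.1,0,0]],
])

```text
clock: 11.7
position: [0.5401, -0.1345, 0.086]
tool_rot: [[0.107, 0.993, 0.05], [0.994, -0.109, 0.028], [0.034, 0.047, -0.998]]
ft_force: [-1.0, -0.9, -2.1]
finger_gap: 0.0198
```

```bash
python3 - <<'E'
from h import *
im=imaging.capture("top"); cv2.imwrite("pics/t13.png",cv2.resize(im[100:230,250:430,::-1],None,fx=4,fy=4,interpolation=cv2.INTER_CUBIC))
im=imaging.capture("side"); cv2.imwrite("pics/s13.png",cv2.resize(im[60:240,150:390,::-1],None,fx=3,fy=3,interpolation=cv2.INTER_CUBIC))
rows((0.5738,-0.2277,0.085),84,.35)
E
```

```text
from [ 0.5401 -0.1348  0.0859] ang 83.78 n 7 t 11.8
[[-0.35, 0.17, 0.0, -0.2], [-0.35, 0.17, 0.0, -0.0], [-0.35, 0.17, 0.01, -0.0], [-0.35, 0.17, 0.0, -0.0], [-0.35, 0.17, 0.01, -0.0]]
[[-0.35, 0.17, 0.0, -0.0], [-0.12, 0.06, 0.0, -0.0]]
```

View pics/t13.png

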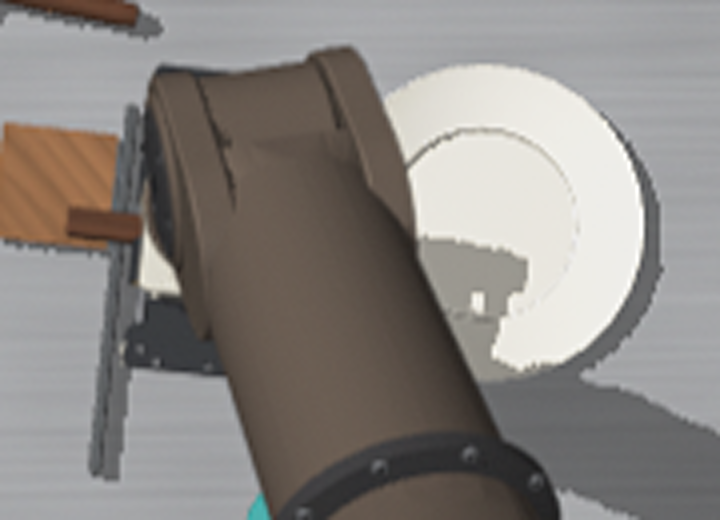

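View pics/s13.png

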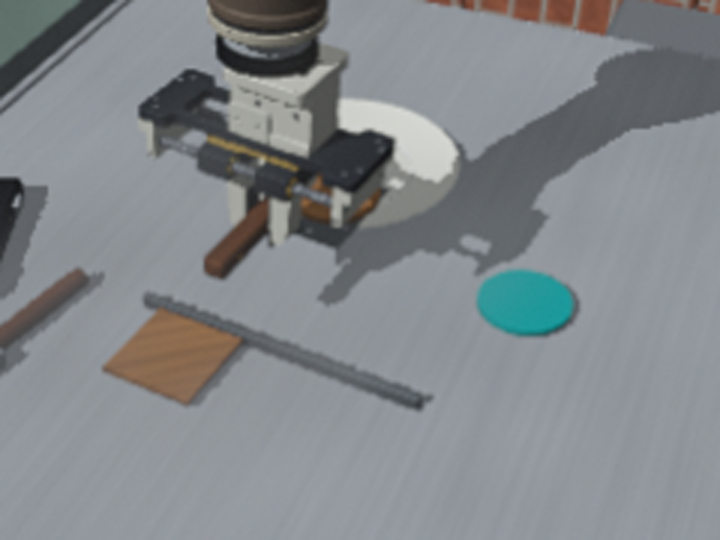

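Emit:
play_rows([
  [[-0.25,0.15,0,0],[-0.35,0.2,0,0],[-0.35,0.2,0,0],[-0.35,0.2,0,0],[-0.35,0.2,0,0]],
])

```text
clock: 12.42
position: [0.5727, -0.2076, 0.0857]
tool_rot: [[0.106, 0.993, 0.05], [0.994, -0.107, 0.028], [0.033, 0.047, -0.998]]
ft_force: [0.4, -0.2, -1.8]
finger_gap: 0.0198
```

Emit:
play_rows([
  [[-0.35,0.15,0,0],[-0.25,0.05,0,0],[-0.1,0,0,0]],
])

```text
clock: 12.8
position: [0.5782, -0.2398, 0.0846]
tool_rot: [[0.108, 0.993, 0.05], [0.994, -0.109, 0.028], [0.033, 0.047, -0.998]]
ft_force: [-0.3, 0.6, -2.1]
finger_gap: 0.0193
```

```bash
python3 - <<'E'
from h import *
im=imaging.capture("top"); cv2.imwrite("pics/t14.png",cv2.resize(im[100:230,290:470,::-1],None,fx=4,fy=4,interpolation=cv2.INTER_CUBIC))
im=imaging.capture("side"); cv2.imwrite("pics/s14.png",cv2.resize(im[60:190,180:360,::-1],None,fx=4,fy=4,interpolation=cv2.INTER_CUBIC))
rows((0.5738,-0.2277,0.085),84,.35)
E
```

```text
from [ 0.578  -0.2395  0.0847] ang 83.83 n 1 t 12.9
[[0.28, -0.14, -0.01, -0.2]]
```

View pics/t14.png

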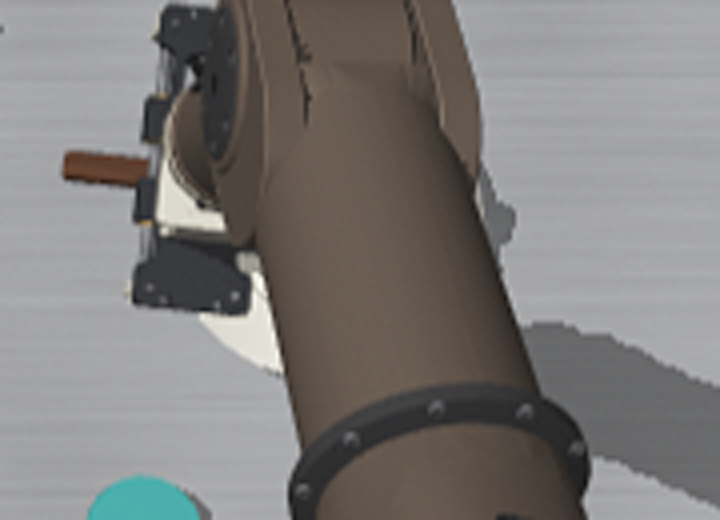

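View pics/s14.png

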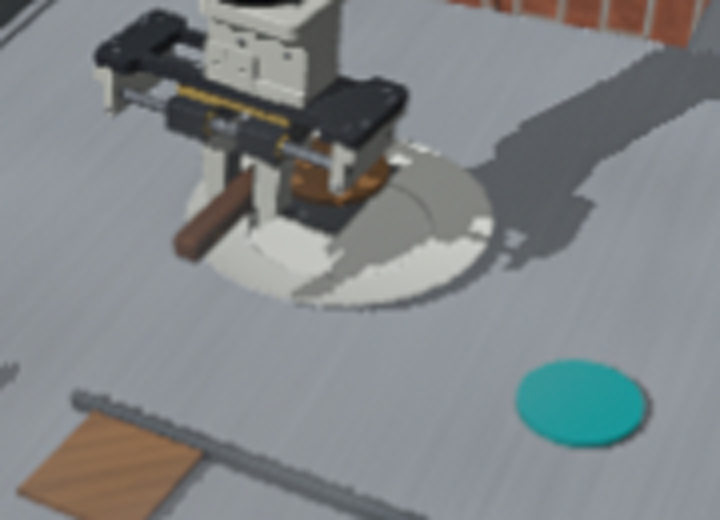

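Emit:
play_rows([
  [[0.02,-0.05,0.2,0],[0.02,-0.03,0.25,0],[0.02,0,0.2,0]],
])

```text
clock: 13.28
position: [0.5762, -0.234, 0.0574]
tool_rot: [[0.105, 0.993, 0.05], [0.994, -0.107, 0.029], [0.034, 0.047, -0.998]]
ft_force: [-0.3, 0.6, -2.0]
finger_gap: 0.0197
```

```bash
python3 - <<'E'
from h import *
im=imaging.capture("side"); cv2.imwrite("pics/s15.png",cv2.resize(im[70:170,200:330,::-1],None,fx=6,fy=6,interpolation=cv2.INTER_CUBIC))
o=get_obs();print(o['position'],o['ft_force'],o['clock'])
E
```

```text
[ 0.5756877 -0.2336099  0.0563657] [-0.08770497  0.70887858 -1.83143445] 13.325
```

View pics/s15.png

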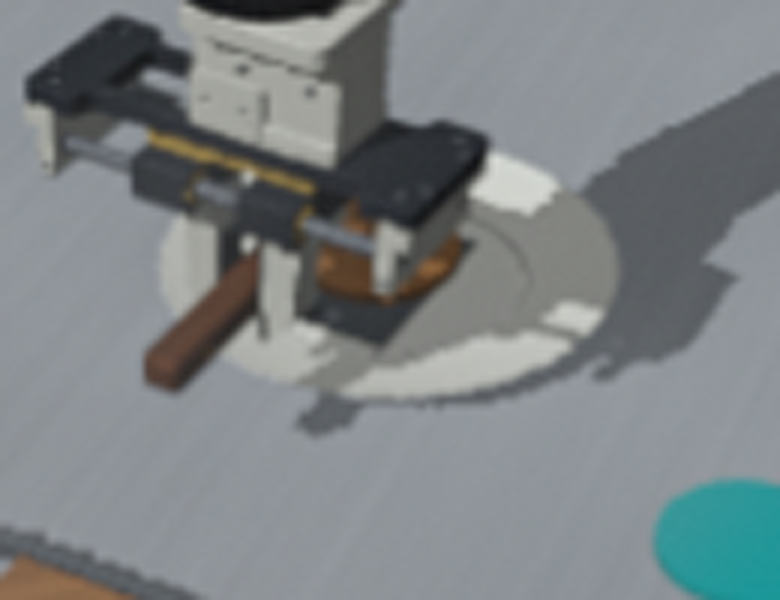

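Emit:
play_rows([
  [[0,0,0.15,0],[0,0,0,0]],
], grip_force=20)

```text
clock: 13.58
position: [0.5759, -0.233, 0.0495]
tool_rot: [[0.105, 0.993, 0.048], [0.994, -0.106, 0.03], [0.035, 0.045, -0.998]]
ft_force: [0.1, 1.5, -2.2]
finger_gap: 0.0196
```

Emit:
play_rows([
  [[0,0,0,0]],
], grip_force=10)

```text
clock: 13.7
position: [0.5761, -0.2331, 0.0497]
tool_rot: [[0.105, 0.993, 0.049], [0.994, -0.106, 0.03], [0.035, 0.045, -0.998]]
ft_force: [0.5, -0.5, 0.7]
finger_gap: 0.0198
```

Emit:
play_rows([
  [[0,0,0,0],[0,0,0,0]],
], grip_force=6)

```text
clock: 13.95
position: [0.5764, -0.2336, 0.0503]
tool_rot: [[0.105, 0.993, 0.049], [0.994, -0.107, 0.029], [0.034, 0.046, -0.998]]
ft_force: [-0.3, -0.6, -0.5]
finger_gap: 0.0201
```

```bash
python3 - <<'E'
from h import *
im=imaging.capture("side"); cv2.imwrite("pics/s16.png",cv2.resize(im[70:170,200:330,::-1],None,fx=6,fy=6,interpolation=cv2.INTER_CUBIC))
o=get_obs();print(o['position'],o['ft_force'],o['clock'])
E
```

```text
[ 0.57641429 -0.23366375  0.05032819] [-0.40847952 -0.38330322 -0.50448873] 14.0
```

View pics/s16.png

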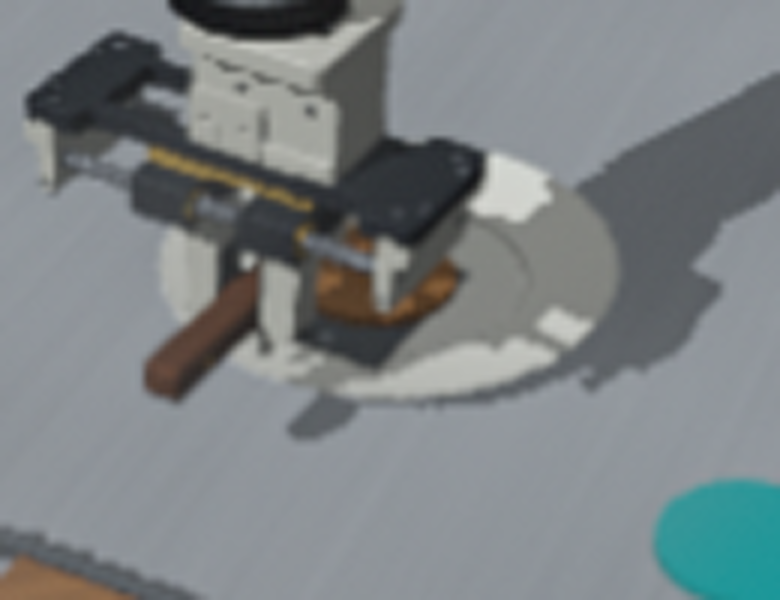

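Emit:
play_rows([
  [[0,0,-0.2,0],[0,0,-0.2,0],[0,0,0,0]],
])

```text
clock: 14.38
position: [0.576, -0.2341, 0.068]
tool_rot: [[0.105, 0.993, 0.051], [0.994, -0.107, 0.029], [0.034, 0.047, -0.998]]
ft_force: [0.7, 0.5, -0.7]
finger_gap: 0.0201
```

```bash
python3 - <<'E'
from h import *
im=imaging.capture("side"); cv2.imwrite("pics/s17.png",cv2.resize(im[70:170,200:330,::-1],None,fx=6,fy=6,interpolation=cv2.INTER_CUBIC))
o=get_obs();print(o['position'],o['ft_force'],o['clock'])
E
```

```text
[ 0.57588124 -0.23395906  0.06766763] [ 0.71063291 -0.14917272 -1.07485012] 14.425
```

View pics/s17.png

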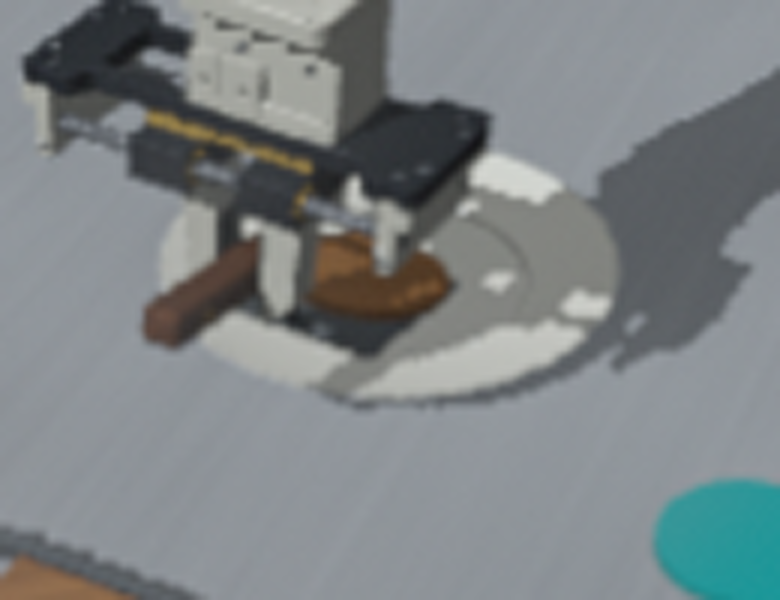

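Emit:
play_rows([
  [[0,0,-0.15,0],[0,0,-0.15,0],[0,0,0,0]],
])

```text
clock: 14.8
position: [0.5751, -0.2343, 0.0803]
tool_rot: [[0.105, 0.993, 0.05], [0.994, -0.106, 0.029], [0.034, 0.047, -0.998]]
ft_force: [0.5, 1.1, -0.6]
finger_gap: 0.0198
```

```bash
python3 - <<'E'
from h import *
im=imaging.capture("side"); cv2.imwrite("pics/s18.png",cv2.resize(im[70:170,200:330,::-1],None,fx=6,fy=6,interpolation=cv2.INTER_CUBIC))
o=get_obs();print(o['position'],o['ft_force'],o['clock'])
E
```

```text
[ 0.57504712 -0.23412162  0.08013807] [ 0.98886149 -0.11311679 -0.16416399] 14.85
```

View pics/s18.png

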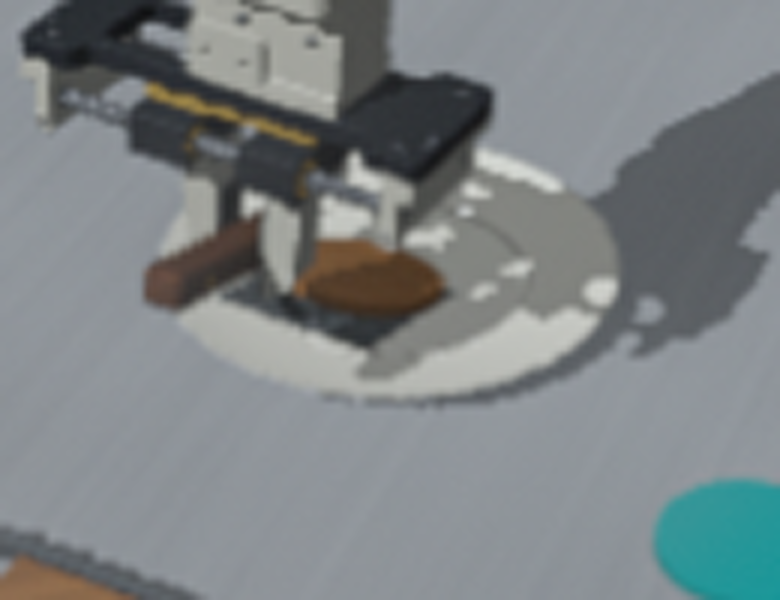

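Emit:
play_rows([
  [[-0.05,0,-0.15,0],[-0.05,0,-0.15,0],[0,0,0,0]],
])

```text
clock: 15.22
position: [0.5738, -0.2389, 0.0926]
tool_rot: [[0.105, 0.993, 0.049], [0.994, -0.106, 0.029], [0.034, 0.046, -0.998]]
ft_force: [1.3, 1.0, -2.3]
finger_gap: 0.0202
```

```bash
python3 - <<'E'
from h import *
im=imaging.capture("side"); cv2.imwrite("pics/s19.png",cv2.resize(im[70:170,200:330,::-1],None,fx=6,fy=6,interpolation=cv2.INTER_CUBIC))
o=get_obs();print(o['position'],o['ft_force'],o['clock'])
E
```

```text
[ 0.57374763 -0.23876147  0.09238697] [-0.91543179  0.12071263 -1.0342916 ] 15.275
```

View pics/s19.png

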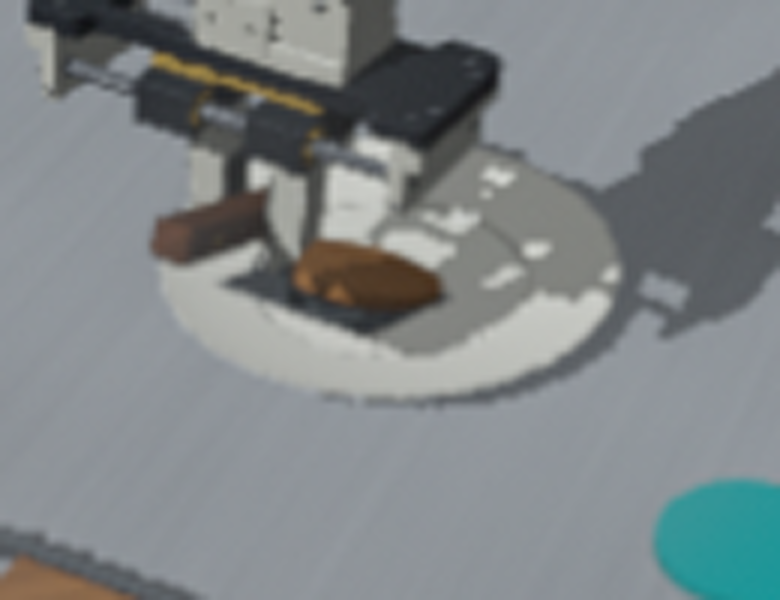

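Emit:
play_rows([
  [[0,0,-0.15,0],[0,0,-0.15,0],[0,0,0,0]],
])

```text
clock: 15.65
position: [0.573, -0.2389, 0.1051]
tool_rot: [[0.105, 0.993, 0.049], [0.994, -0.106, 0.03], [0.035, 0.046, -0.998]]
ft_force: [0.2, 0.7, -1.2]
finger_gap: 0.0195
```

```bash
python3 - <<'E'
from h import *
im=imaging.capture("side"); cv2.imwrite("pics/s20.png",cv2.resize(im[70:170,200:330,::-1],None,fx=6,fy=6,interpolation=cv2.INTER_CUBIC))
o=get_obs();print(o['position'],o['ft_force'],o['clock'])
print((w2px("side",[(0.5597,-.362,.005),(0.5597,-.362,.017),(.5597,-.2995,.005),(.5597,-.4245,.005)])-[200,70])*6)
E
```

```text
[ 0.57293091 -0.2388706   0.10484379] [ 0.52956713  0.6856435  -0.2508019 ] 15.7
[[387.69687512 272.3026861 ]
 [387.85357195 252.13135948]
 [339.58381675 339.97039978]
 [432.48781102 209.35630281]]
```

View pics/s20.png

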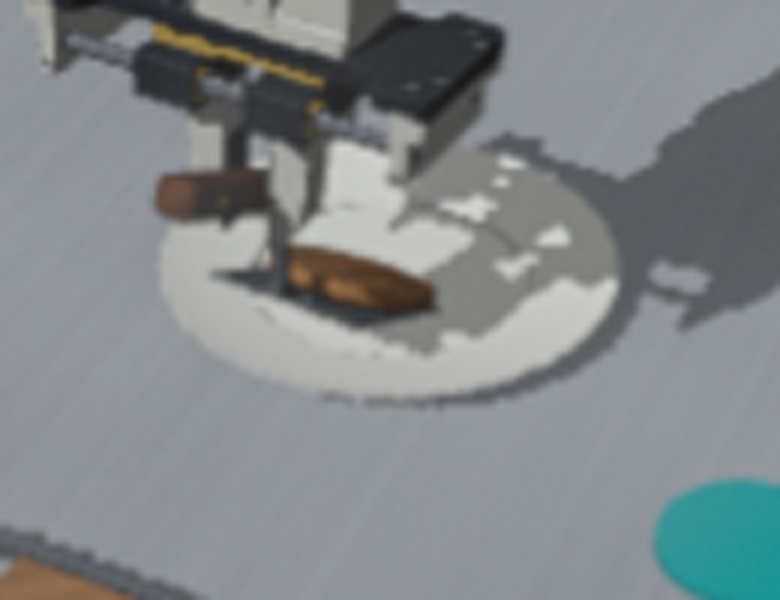

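Emit:
play_rows([
  [[-0.2,0,0,0],[-0.25,0,0,0],[-0.25,0,0,0]],
])

```text
clock: 16.08
position: [0.5705, -0.2674, 0.1042]
tool_rot: [[0.103, 0.993, 0.05], [0.994, -0.104, 0.03], [0.035, 0.046, -0.998]]
ft_force: [0.5, 0.1, 1.4]
finger_gap: 0.0201
```

```bash
python3 - <<'E'
from h import *
im=imaging.capture("side"); cv2.imwrite("pics/s21.png",cv2.resize(im[70:170,200:330,::-1],None,fx=6,fy=6,interpolation=cv2.INTER_CUBIC))
o=get_obs();print(o['position'],o['ft_force'],o['clock'])
E
```

```text
[ 0.57007908 -0.26956665  0.1039996 ] [ 0.56360336 -1.40482079  0.60536089] 16.125
```

View pics/s21.png

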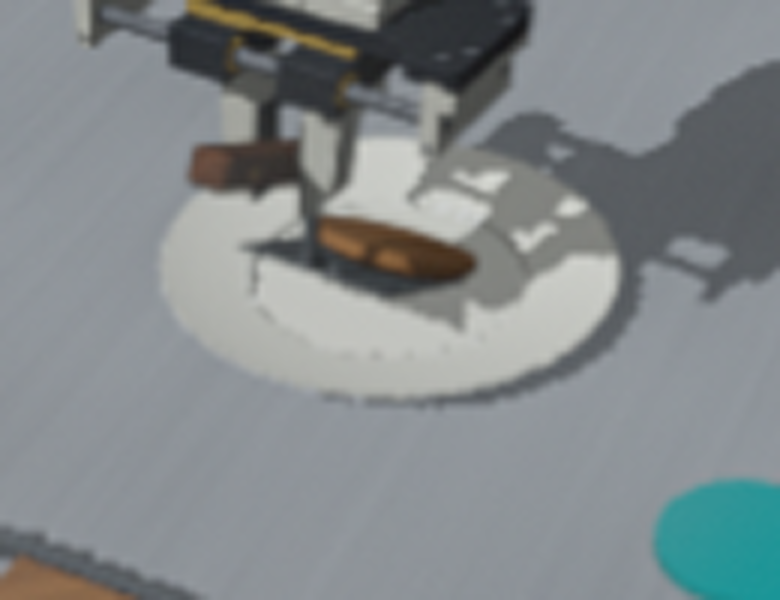

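Emit:
play_rows([
  [[0.15,0,-0.05,0],[0.2,0,-0.05,0],[0.2,0,-0.02,0]],
])

```text
clock: 16.5
position: [0.5712, -0.2476, 0.1089]
tool_rot: [[0.107, 0.993, 0.048], [0.994, -0.108, 0.029], [0.034, 0.044, -0.998]]
ft_force: [0.7, -0.2, -1.2]
finger_gap: 0.0201
```

```bash
python3 - <<'E'
from h import *
im=imaging.capture("side"); cv2.imwrite("pics/s22.png",cv2.resize(im[70:170,200:330,::-1],None,fx=6,fy=6,interpolation=cv2.INTER_CUBIC))
o=get_obs();print(o['position'],o['ft_force'],o['clock'])
E
```

```text
[ 0.57156963 -0.2458581   0.10915608] [ 0.34416609  1.89826706 -0.41356062] 16.55
```

View pics/s22.png

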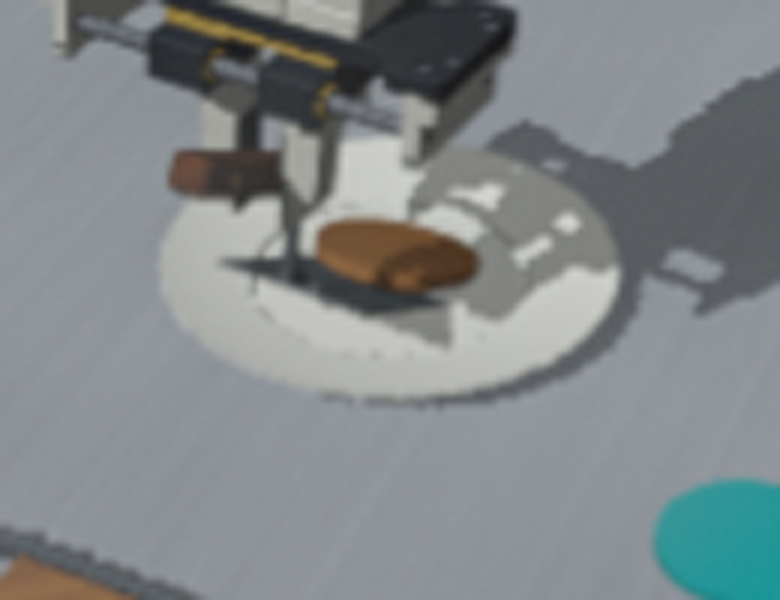

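Emit:
play_rows([
  [[0.25,0,0,0],[0.25,0,0,0],[0.25,0,-0.02,0],[0.25,0,-0.02,0]],
])

```text
clock: 17.05
position: [0.576, -0.2027, 0.1123]
tool_rot: [[0.104, 0.993, 0.048], [0.994, -0.106, 0.03], [0.035, 0.045, -0.998]]
ft_force: [0.7, -1.7, -1.4]
finger_gap: 0.02
```

```bash
python3 - <<'E'
from h import *
im=imaging.capture("side"); cv2.imwrite("pics/s23.png",cv2.resize(im[70:170,200:330,::-1],None,fx=6,fy=6,interpolation=cv2.INTER_CUBIC))
o=get_obs();print(o['position'],o['ft_force'],o['clock'])
E
```

```text
[ 0.57633352 -0.20073082  0.1126416 ] [ 0.44002327  1.55121219 -1.26153589] 17.1
```

View pics/s23.png

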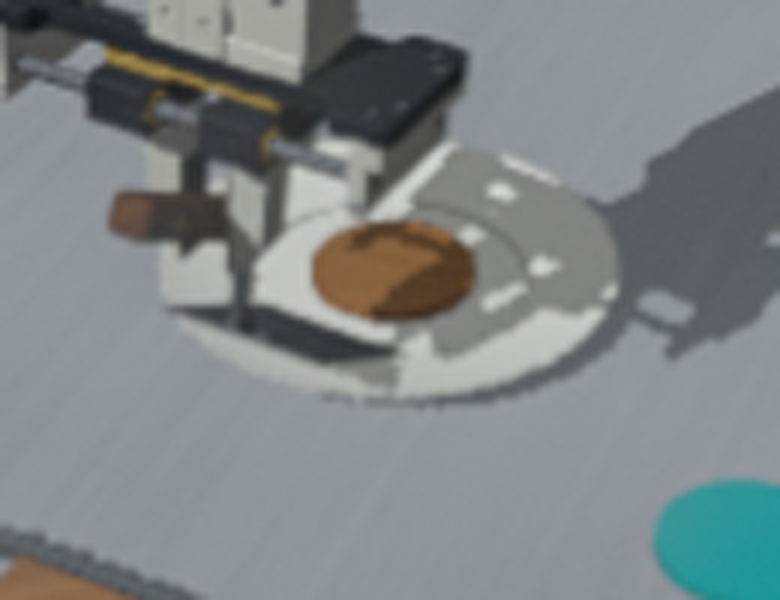

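Emit:
play_rows([
  [[0.05,0,-0.1,0],[0.1,0,-0.4,0],[0.2,0,-0.5,0],[0.5,0,-0.5,0],[0.7,0,0,0]],
], grip_force=60)

```text
clock: 17.73
position: [0.5803, -0.1411, 0.1804]
tool_rot: [[0.107, 0.993, 0.05], [0.994, -0.109, 0.03], [0.035, 0.047, -0.998]]
ft_force: [-0.3, 0.2, -1.9]
finger_gap: 0.0197
```

```bash
python3 - <<'E'
from h import *
im=imaging.capture("side"); cv2.imwrite("pics/s24.png",im[:,:,::-1])
rows((0.577,0.306,0.165),91,.9)
E
```

```text
from [ 0.5805 -0.1352  0.1804] ang 84.16 n 13 t 17.77
[[0.9, -0.1, 0.03, -6.8], [0.9, 0.01, 0.03, -0.0], [0.9, 0.01, 0.03, -0.0], [0.9, 0.01, 0.03, -0.0], [0.9, 0.01, 0.03, -0.0]]
[[0.9, 0.01, 0.03, -0.0], [0.9, 0.01, 0.03, -0.0], [0.9, 0.01, 0.03, -0.0], [0.9, 0.0, 0.03, -0.0], [0.9, 0.01, 0.04, -0.0]]
[[0.9, 0.0, 0.03, -0.0], [0.9, 0.01, 0.04, -0.0], [0.22, -0.0, 0.0, -0.0]]
```

View pics/s24.png

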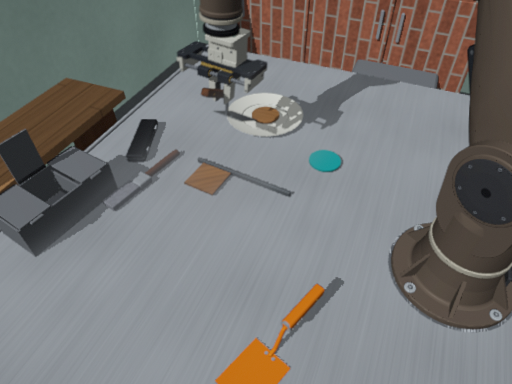

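The piece lies on the plate at (265,115) and the turner is clear of it. I'm taking the turner back to its old place.

Emit:
play_rows([
  [[0.6,-0.06,0,-5],[0.9,0,0,-1.8],[0.9,0,0,0],[0.9,0,0,0],[0.9,0,0,0]],
])

```text
clock: 18.4
position: [0.5769, 0.0426, 0.1891]
tool_rot: [[-0.037, 0.998, 0.052], [0.999, 0.035, 0.034], [0.032, 0.053, -0.998]]
ft_force: [-0.2, -0.1, -1.4]
finger_gap: 0.0194
```

Emit:
play_rows([
  [[0.9,0,0.03,0],[0.9,0,0.03,0],[0.9,0,0.03,0],[0.9,0,0.03,0],[0.9,0,0.03,0]],
])

```text
clock: 19.02
position: [0.5645, 0.2364, 0.1919]
tool_rot: [[-0.06, 0.997, 0.053], [0.998, 0.058, 0.037], [0.034, 0.055, -0.998]]
ft_force: [0.4, 0.3, -1.7]
finger_gap: 0.0195
```

```bash
python3 - <<'E'
from h import *
rows((0.577,0.306,0.12),91,.9)
im=imaging.capture("top"); cv2.imwrite("pics/t25.png",im[:,:,::-1])
im=imaging.capture("side"); cv2.imwrite("pics/s25.png",im[:,:,::-1])
E
```

```text
from [0.5645 0.2364 0.1919] ang 93.41 n 2 t 19.02
[[0.86, 0.21, 0.9, 2.4], [0.87, 0.17, 0.9, 0.0]]
```

View pics/t25.png

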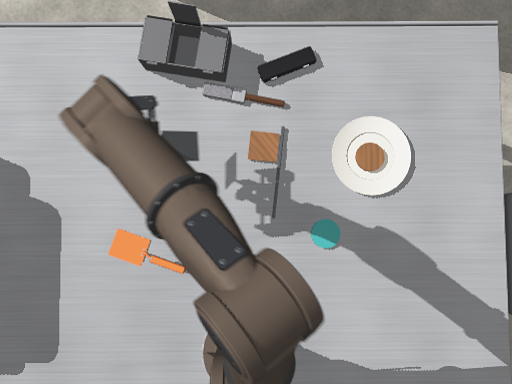

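View pics/s25.png

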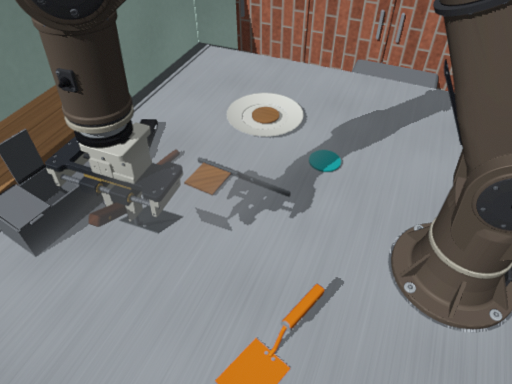

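Emit:
play_rows([
  [[0.6,0.15,0.6,2.4],[0.6,0.1,0.6,0],[0,0,0.3,0]],
])

```text
clock: 19.5
position: [0.5726, 0.2968, 0.1361]
tool_rot: [[-0.034, 0.998, 0.055], [0.999, 0.031, 0.043], [0.041, 0.056, -0.998]]
ft_force: [-0.3, -0.2, -1.9]
finger_gap: 0.0193
```

```bash
python3 - <<'E'
from h import *
im=imaging.capture("side"); cv2.imwrite("pics/s26.png",cv2.resize(im[150:330,30:270,::-1],None,fx=3,fy=3,interpolation=cv2.INTER_CUBIC))
o=get_obs();print(o['position'],o['ft_force'],o['clock'])
E
```

```text
[0.5723544  0.29499628 0.13463872] [ 0.5310733  -0.46365494 -3.14885799] 19.55
```

View pics/s26.png

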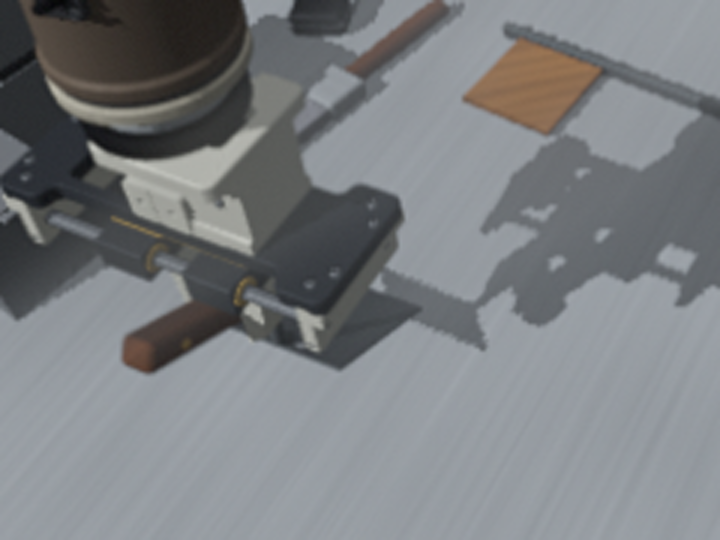

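Emit:
play_rows([
  [[0,0,0.3,0],[0,0,0.25,0],[0,0,0.1,0],[0,0,0,0]],
])

```text
clock: 20.05
position: [0.5745, 0.2933, 0.1081]
tool_rot: [[-0.031, 0.998, 0.055], [0.999, 0.029, 0.04], [0.038, 0.056, -0.998]]
ft_force: [-1.6, -0.7, -2.1]
finger_gap: 0.0195
```

Emit:
play_rows([
  [[0,0,0,0],[0,0,0.15,0],[0,0,0.2,0],[0,0,0.25,0]],
], grip_force=7)

```text
clock: 20.55
position: [0.5773, 0.2958, 0.0853]
tool_rot: [[-0.031, 0.998, 0.059], [0.999, 0.029, 0.043], [0.041, 0.06, -0.997]]
ft_force: [-0.3, 0.9, 0.8]
finger_gap: 0.0203
```

Emit:
play_rows([
  [[0.03,0,0.25,0],[0.03,0,0.25,0]],
])

```text
clock: 20.8
position: [0.5783, 0.299, 0.0635]
tool_rot: [[-0.031, 0.998, 0.058], [0.999, 0.029, 0.042], [0.041, 0.059, -0.997]]
ft_force: [0.1, 1.2, 0.6]
finger_gap: 0.0203
```

```bash
python3 - <<'E'
from h import *
im=imaging.capture("side"); cv2.imwrite("pics/s27.png",cv2.resize(im[150:330,30:270,::-1],None,fx=3,fy=3,interpolation=cv2.INTER_CUBIC))
o=get_obs();print(o['position'],o['ft_force'],o['clock'])
E
```

```text
[0.57759448 0.29871421 0.06206927] [ 0.6315197  -0.16340732 -1.49214873] 20.85
```

View pics/s27.png

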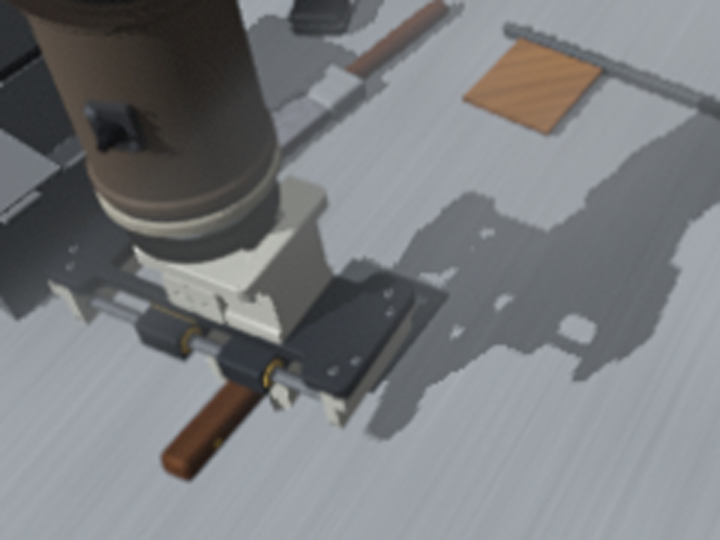

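Lowering the rest of the way, to about z = 0.035.

Emit:
play_rows([
  [[0.03,0,0.25,0],[0.03,0,0.2,0],[0.03,0,0.15,0],[0,0,0.1,0]],
])

```text
clock: 21.35
position: [0.5799, 0.305, 0.0329]
tool_rot: [[-0.032, 0.998, 0.058], [0.999, 0.029, 0.043], [0.041, 0.059, -0.997]]
ft_force: [0.7, 2.7, 4.4]
finger_gap: 0.0204
```

```bash
python3 - <<'E'
from h import *
im=imaging.capture("side"); cv2.imwrite("pics/s28.png",cv2.resize(im[150:330,30:270,::-1],None,fx=3,fy=3,interpolation=cv2.INTER_CUBIC))
o=get_obs();print(o['position'],o['ft_force'],o['clock'])
E
```

```text
[0.57969256 0.30475906 0.03240973] [1.1355387  0.89540764 3.25495694] 21.4
```

View pics/s28.png

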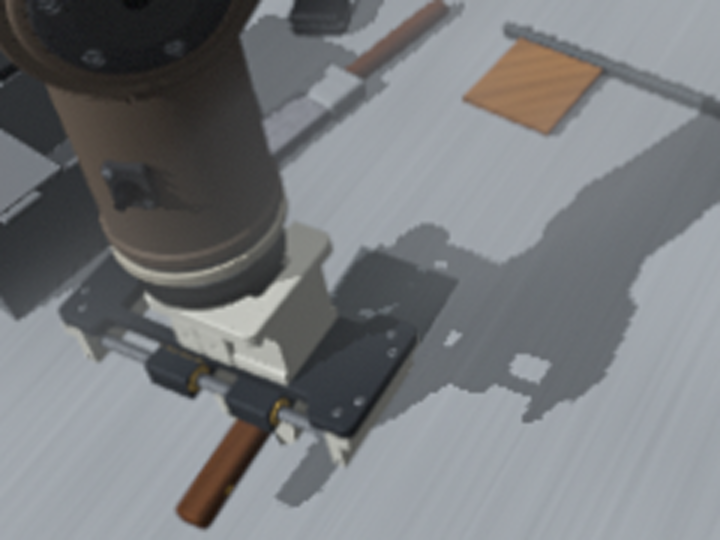

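The blade is flat on the shelf and presses with about 3–4 N. I'm releasing it.

Emit:
play_rows([
  [[0,0,0,0],[0,0,0,0],[0,0,0,0],[0,0,0,0],[0,0,0,0]],
], claw=0)

```text
clock: 22.02
position: [0.5792, 0.303, 0.0321]
tool_rot: [[-0.031, 0.998, 0.056], [0.999, 0.029, 0.04], [0.039, 0.057, -0.998]]
ft_force: [-0.2, -0.3, 0.6]
finger_gap: 0.0657
```

Emit:
play_rows([
  [[0,0,0,0],[0,0,0,0],[0,0,0,0]],
])

```text
clock: 22.4
position: [0.5792, 0.303, 0.0321]
tool_rot: [[-0.031, 0.998, 0.056], [0.999, 0.029, 0.04], [0.039, 0.057, -0.998]]
ft_force: [-0.4, -0.1, -0.3]
finger_gap: 0.0907
```

Emit:
play_rows([
  [[0,0,-0.3,0],[0,0,-0.6,0],[0,0,-0.9,0],[0,0,-0.9,0],[0.5,0,-0.5,0]],
])

```text
clock: 23.02
position: [0.5709, 0.3159, 0.1658]
tool_rot: [[-0.029, 0.998, 0.054], [0.999, 0.027, 0.038], [0.037, 0.055, -0.998]]
ft_force: [0.4, 0.2, -0.3]
finger_gap: 0.0916
```

Emit:
play_rows([
  [[0.9,-0.9,-0.3,0],[0.9,-0.9,-0.3,0],[0.9,-0.9,0,0],[0.9,-0.9,0,0],[0,0,0,0]],
])

```text
clock: 23.65
position: [0.4176, 0.4621, 0.1958]
tool_rot: [[-0.03, 0.998, 0.061], [0.999, 0.027, 0.047], [0.045, 0.062, -0.997]]
ft_force: [0.7, -0.5, -0.0]
finger_gap: 0.0918
```

```bash
python3 - <<'E'
from h import *
for n in("top","side"):
    im=imaging.capture(n); cv2.imwrite(f"pics/{n}29.png",im[:,:,::-1])
    hsv=cv2.cvtColor(im[:,:,::-1].copy(),cv2.COLOR_BGR2HSV)
    cs,_=cv2.findContours(cv2.inRange(hsv,(5,80,90),(20,190,255)),cv2.RETR_EXTERNAL,cv2.CHAIN_APPROX_NONE)
    for c in cs:
        if cv2.contourArea(c)>300 and 200<c[:,0,0].mean()<400:
            print(n,c[:,0].mean(0),cv2.fitEllipse((px2w(n,c[:,0],.014)[:,:2]*1000).astype(np.float32)))
    b,g,r=[x.astype(int) for x in cv2.split(im[:,:,::-1].copy())]
    m=(((r-b)>3)&(r>110)).astype(np.uint8)*255
    for c in cv2.findContours(m,cv2.RETR_EXTERNAL,cv2.CHAIN_APPROX_NONE)[0]:
        if cv2.contourArea(c)>3000 and n=="top": print('plate?',cv2.fitEllipse((px2w(n,c[:,0],.016)[:,:2]*1000).astype(np.float32)))
print(get_obs()['clock'],get_obs()['position'])
E
```

```text
top [369.78481013 156.37974684] ((555.8502197265625, -358.7445373535156), (80.00764465332031, 81.39535522460938), 176.7172088623047)
top [263.26605505 146.22018349] ((587.0581665039062, -50.43004608154297), (94.12312316894531, 95.71241760253906), 146.5361785888672)
plate? ((559.6743774414062, -362.1654968261719), (226.6920166015625, 228.6667938232422), 88.67970275878906)
plate? ((990.6362915039062, 481.84619140625), (67.95976257324219, 728.2198486328125), 0.4581855833530426)
side [207.2173913  177.64130435] ((585.2327270507812, -45.166744232177734), (94.21207427978516, 94.46334075927734), 41.48316955566406)
side [265.2295082  114.68852459] ((555.165771484375, -354.810546875), (78.8695297241211, 80.79464721679688), 12.902124404907227)
side [367.56976744  20.51162791] ((416.8560485839844, -1242.1376953125), (45.726783752441406, 534.3499755859375), 7.038873195648193)
23.75 [0.42207787 0.45844174 0.19503778]
```

View pics/top29.png

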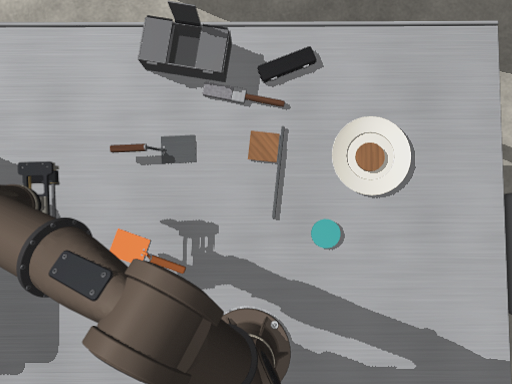

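View pics/side29.png

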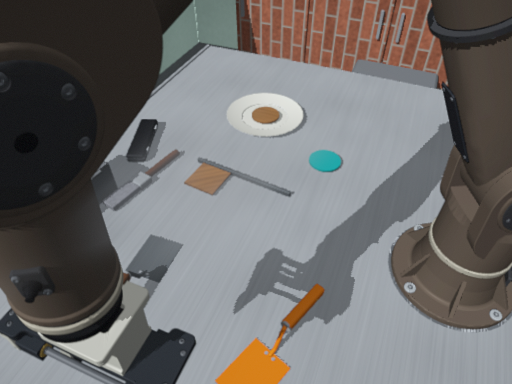

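The round piece lies flat on the plate at (370,157), about 5 mm from its centre. The square at (263,146) has not moved, and the turner stands flat on the shelf at (178,149).

```bash
python3 -c "
from rig import ctrl
print(ctrl.sign_off())"
```

```text
the job is handed in; nothing more can be done
None
```

The round cedar piece is on the plate and the job is handed in, at about 24 s of the 54 s allowed. No verdict was reported, so this rests on my own final checks.

**What I did:** I gripped the dark turner by its handle, slid the blade under the round piece against the fence, lifted it and carried it to the plate. The tool cannot tilt, so I rested the blade's front edge on the plate floor and loosened the grip. Raising the handle then tipped the blade. I moved it about 30 mm forward to centre the piece, drew the blade out, and set the turner down flat in its old place.

**Last camera checks:**
- **Round piece:** flat on the plate, about 5–8 mm from its centre. It was never turned over.
- **Plate:** not moved.
- **Square piece:** within about 1 mm of its start in the top view. The side view differs by about 2 mm, mostly because I measured it at a slightly different height.
- **Turner:** lying flat at its starting place, well clear of the plate. I judged this by eye from the top view; the arm partly hid it in the side view.

**Disagreements:** the top and side cameras differ by about 4 mm on where the round piece lies. The tool also drifted to about 4° of tilt during the job, which did no visible harm.

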